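# Gauge the display battens and stand the good ones in the leaning rack

### The arm

A 6-joint arm with a two-finger parallel gripper is mounted at the origin on the work surface. World frame = base frame: x ahead of the robot, y to its left, z up, the work surface at z = 0. Lengths are in mm, angles in rad, forces in N, time in s.
With the tool pointing down it reaches from about 325 to 775 mm from the base axis. Payload 5.5 kg.
Tool frame: the origin (TCP) lies on the centre line of the jaws, within the pads' length; the fingertips stand 14 mm ahead of it and the grasp point (between the pads) lies 5 mm behind it; z points along the fingers, y is the line along which they close (so a half turn about z gives the same grasp; the last joint's range is limited). The gripper opens to 85 mm and grips with 20 to 120 N. Pads are 22 mm wide; open, the fingers measure 114 mm over their backs; the gripper's body (76 mm by 85 mm) begins 54 mm behind the grasp point. The pads swing forward as they close: fully open they stand 13 mm farther back than shut.
Start: joints at [1.077, 0.091, 1.231, -0, 1.82, -0.057], TCP at [253.831, 543.678, 245.275] pointing down, gripper open.
Joint ranges: [-2.87, 2.87], [-0.86, 2.18], [0.17, 2.46], [-1.51, 4.65], [0.06, 2.69], [-2.65, 2.65]. Speed limits (rad/s): [2.57, 2.57, 3.01, 3.14, 3.14, 3.14].

### API

Orientations are given as a 3x3 rotation matrix whose columns are the frame's x, y, z axes.
In Python, from cell import robot gives the robot as it stands.
- The arm moves only by the tool arm_command, never from a script. Its arguments are lists of equal length, an entry for each row: "translation": the shift along the world's x, y, z each as a share of 0.1 m, from -1 to 1, a list of three; "angular": the turn, a rotation vector about the world's x, y, z each as a share of 360 degrees, from -1 to 1, a list of three; "hand": the closure, from 0 (fully open) to 1 (shut). In form: {"translation": [[dx, dy, dz], ...], "angular": [[wx, wy, wz], ...], "hand": [hand, ...]}. A call has 1 to 10 rows; each row is the pose to reach, as a shift and turn from the pose commanded when the call began, turning the shorter way round; what a row does not reach only later rows make up. A row lasts 1/10 s, in which the tool goes at most 50 mm and 8.59 degrees, less where a joint would pass 70% of its speed; a pose out of reach is approached as far as the arm can. A call with a number of a shift or a turn outside -1 to 1 is refused whole. A call with a gripper value outside its range is refused whole. The fingers move at their own pace and stop on an object; the grip force is fixed at half the most. Time passes only in rows, so rows that repeat a pose let the fingers close. It gives the time, the measured TCP pose, the force, the opening and the grip force at its end, in the units of the state.
- robot.observe(): the state, without advancing time (a new reading comes with each control period).
- robot.read_camera(name): name is "scene" or "side" or "wrist"; returns the picture (400x640x3 uint8, red, green, blue); there is no depth.
- robot.camera_params(name): a dict with "fx", "fy", "cx", "cy" (pixels), "origin" and "orientation" of the camera in the world. Camera axes: x right, y down, z forward; pixel columns grow to the right and rows downward; lengths in mm; the calibration is good to about 2 mm. The wrist camera is an equidistant fisheye: a pixel r from the principal point sees the ray r / f radians off the axis. A picture is of the moment at which its call begins: read the wrist's pose just before it. camera_params takes no time and is no camera call; for the wrist camera it gives the pose at the moment of the call.
- robot.hand_in(): hands the job in; it is judged then, once.
Trained networks look in the newest picture that a camera, given by its name, has taken for a name from the list of things; names that differ only in an ending like _2 or _b are one class to them, and where a whole thing is asked for, a point or a joint stands for the part that bears it (a point fixed in the world has none). Each returns a list of dicts, best first, with "confidence" (0 to 1); they miss things now and then, are a little off and sometimes report something else, mostly with a low value. They report only what shows in the picture. A call takes as long as a camera call. They do not tell look-alikes from the thing itself.
- robot.boxes_of(camera, name): "location" ([x, y, z] in mm, in world coordinates, good to about 4 mm: the middle of the surface that is visible of it).
- robot.trace(camera, name): "pixels" (400x640 bool, what is visible of it).
- robot.mark_of(camera, name): "location" ([x, y, z] in mm, in world coordinates, good to about 4 mm: a listed point, or the origin of a listed thing).
The state is a dict: "clock": time; "joint_pos": joint angles; "joint_vel": joint speeds; "tau": joint torques, N m; "eef_pos": TCP position; "tool_rot": TCP orientation; "force": force on the tool from outside, world axes, zero at the start; "torque": the same for the moment, N m; "gripper_width": finger opening in mm; "grasp_force": force on a finger pad.
Only numpy, scipy, OpenCV 4.12 (cv2) and the standard library are available. Lean on these libraries where they do the work, as an engineer would, in place of code of your own. Each camera call takes 0.05 s, during which the arm holds its last target. There are 200 camera calls.

### The job

Sort the display battens on the table by the width gauge. Every batten narrow enough to slide into the gauge's slot must be left leaning in the rack, square to its wall, flat side on the wall, with its foot on the table against the blue stop and its upper end on the wall; every batten too wide for the slot must be left lying flat in the grey tray. Leave the roll of tape and the brass pot of pins where they are.

Things in the scene. Friction and masses are not known exactly. Their poses are not given: they have to be found in the camera images.
- batten1_mid (a point): centre of one pale wooden display batten, a plain flat bar 220 long and 14 thick with two dark screw holes near its ends; it is either 24 wide (right) or 30 wide (too wide) and there is no telling which from its name; either end may be the foot. Axes: x along the length, y across the width, z through the thickness. Starts lying flat on the table; None when it is not there
- batten2_mid (a point): centre of one pale wooden display batten, a plain flat bar 220 long and 14 thick with two dark screw holes near its ends; it is either 24 wide (right) or 30 wide (too wide) and there is no telling which from its name; either end may be the foot. Axes: x along the length, y across the width, z through the thickness. Starts lying flat on the table; None when it is not there
- batten3_mid (a point): centre of one pale wooden display batten, a plain flat bar 220 long and 14 thick with two dark screw holes near its ends; it is either 24 wide (right) or 30 wide (too wide) and there is no telling which from its name; either end may be the foot. Axes: x along the length, y across the width, z through the thickness. Starts lying flat on the table; None when it is not there
- batten4_mid (a point): centre of one pale wooden display batten, a plain flat bar 220 long and 14 thick with two dark screw holes near its ends; it is either 24 wide (right) or 30 wide (too wide) and there is no telling which from its name; either end may be the foot. Axes: x along the length, y across the width, z through the thickness. Starts lying flat on the table; None when it is not there
- batten5_mid (a point): centre of one pale wooden display batten, a plain flat bar 220 long and 14 thick with two dark screw holes near its ends; it is either 24 wide (right) or 30 wide (too wide) and there is no telling which from its name; either end may be the foot. Axes: x along the length, y across the width, z through the thickness. Starts lying flat on the table; None when it is not there
- batten1_end (a point): middle of one end face of that batten (either may be the foot), 110 from its centre along its x; axes as the batten's; None when it is not there
- batten2_end (a point): middle of one end face of that batten (either may be the foot), 110 from its centre along its x; axes as the batten's; None when it is not there
- batten3_end (a point): middle of one end face of that batten (either may be the foot), 110 from its centre along its x; axes as the batten's; None when it is not there
- batten4_end (a point): middle of one end face of that batten (either may be the foot), 110 from its centre along its x; axes as the batten's; None when it is not there
- batten5_end (a point): middle of one end face of that batten (either may be the foot), 110 from its centre along its x; axes as the batten's; None when it is not there
- rack: fixed leaning rack: upright plywood wall and, in front, a parallel low blue stop rail on the table, both 300 long. Origin on the table, middle of the stop's inner face; x points level from stop to wall, y along the stop, z up. Stop 22 high, from x = -16 to 0; bare table up to the wall. A batten with foot against stop and top on wall leans at 45 degrees, its centre at x = 83, z = 83; lowered at just that angle it may jam, so lower it steeper
- rack_wall (a point): the middle of the rack's wall face, at x = 165, y = 0, z = 100 in the rack's frame; the wall is 200 high, 300 long, 14 thick, with two small brackets behind it; axes as the rack's
- gauge: fixed width gauge: dark steel block 44 x 100 x 40 high; on top two red jaws (each 40 long, 30 wide, 35 high) leave an open-topped slot 27 wide. Origin on the table below the middle of the slot's mouth; x along the slot, away from the robot; slot from x = 0 to 40, floor at z = 40, jaw tops at z = 75. A 24 mm batten slides in, a 30 mm one stops at the mouth
- tray: fixed grey open reject tray, outside 270 (along x) x 170 (along y) x 28 high, walls and floor 5 thick; origin under its centre
- tape: roll of paper tape lying flat, 84 across, 22 high, origin under its centre; a bystander, to be left alone
- pot: small brass pot of pins, 44 across, 30 high, origin at its foot; a bystander, to be left alone
Things that resemble listed ones, but are neither listed nor needed, are in the scene too. Leave any purple look-alike of the part that bears batten2_mid alone.

How it is judged (in metres and radians):
At the end, for the whole second after the job is handed in: Every 24 mm batten leans in the rack at 45 degrees (within 5), square within 8, its centre within 6 mm of where foot on stop and top on wall put it; every 30 mm one lies flat in the tray. (A secret 0.2 mm shift of its end point, too small to read, tells the judge which is which.) (((distance between batten1_mid and batten1_end below 0.1101 m and x of batten1_mid in the frame of rack between 0.077 and 0.0895 m and z of batten1_mid in the frame of rack between 0.075 and 0.09 m and y of batten1_mid in the frame of rack between -0.142 and 0.142 m and angle between the x axis of batten1_mid and the z axis of rack, either way round between 0.69 and 0.88 rad and angle between the y axis of batten1_mid and the y axis of rack, either way round below 0.15 rad) or (distance between batten1_mid and batten1_end above 0.1101 m and x of batten1_mid in the frame of tray between -0.125 and 0.125 m and y of batten1_mid in the frame of tray between -0.08 and 0.08 m and z of batten1_mid in the frame of tray below 0.024 m and angle between batten1_mid's own x axis and vertical between 1.4708 and 1.6708 rad)) and ((distance between batten2_mid and batten2_end below 0.1101 m and x of batten2_mid in the frame of rack between 0.077 and 0.0895 m and z of batten2_mid in the frame of rack between 0.075 and 0.09 m and y of batten2_mid in the frame of rack between -0.142 and 0.142 m and angle between the x axis of batten2_mid and the z axis of rack, either way round between 0.69 and 0.88 rad and angle between the y axis of batten2_mid and the y axis of rack, either way round below 0.15 rad) or (distance between batten2_mid and batten2_end above 0.1101 m and x of batten2_mid in the frame of tray between -0.125 and 0.125 m and y of batten2_mid in the frame of tray between -0.08 and 0.08 m and z of batten2_mid in the frame of tray below 0.024 m and angle between batten2_mid's own x axis and vertical between 1.4708 and 1.6708 rad)) and ((distance between batten3_mid and batten3_end below 0.1101 m and x of batten3_mid in the frame of rack between 0.077 and 0.0895 m and z of batten3_mid in the frame of rack between 0.075 and 0.09 m and y of batten3_mid in the frame of rack between -0.142 and 0.142 m and angle between the x axis of batten3_mid and the z axis of rack, either way round between 0.69 and 0.88 rad and angle between the y axis of batten3_mid and the y axis of rack, either way round below 0.15 rad) or (distance between batten3_mid and batten3_end above 0.1101 m and x of batten3_mid in the frame of tray between -0.125 and 0.125 m and y of batten3_mid in the frame of tray between -0.08 and 0.08 m and z of batten3_mid in the frame of tray below 0.024 m and angle between batten3_mid's own x axis and vertical between 1.4708 and 1.6708 rad)) and ((distance between batten4_mid and batten4_end below 0.1101 m and x of batten4_mid in the frame of rack between 0.077 and 0.0895 m and z of batten4_mid in the frame of rack between 0.075 and 0.09 m and y of batten4_mid in the frame of rack between -0.142 and 0.142 m and angle between the x axis of batten4_mid and the z axis of rack, either way round between 0.69 and 0.88 rad and angle between the y axis of batten4_mid and the y axis of rack, either way round below 0.15 rad) or (distance between batten4_mid and batten4_end above 0.1101 m and x of batten4_mid in the frame of tray between -0.125 and 0.125 m and y of batten4_mid in the frame of tray between -0.08 and 0.08 m and z of batten4_mid in the frame of tray below 0.024 m and angle between batten4_mid's own x axis and vertical between 1.4708 and 1.6708 rad)) and ((distance between batten5_mid and batten5_end below 0.1101 m and x of batten5_mid in the frame of rack between 0.077 and 0.0895 m and z of batten5_mid in the frame of rack between 0.075 and 0.09 m and y of batten5_mid in the frame of rack between -0.142 and 0.142 m and angle between the x axis of batten5_mid and the z axis of rack, either way round between 0.69 and 0.88 rad and angle between the y axis of batten5_mid and the y axis of rack, either way round below 0.15 rad) or (distance between batten5_mid and batten5_end above 0.1101 m and x of batten5_mid in the frame of tray between -0.125 and 0.125 m and y of batten5_mid in the frame of tray between -0.08 and 0.08 m and z of batten5_mid in the frame of tray below 0.024 m and angle between batten5_mid's own x axis and vertical between 1.4708 and 1.6708 rad))); the robot touches nothing.
It fails at once if the tape is pushed aside by more than 5 cm or knocked over (distance of tape from where it was at the start of the episode above 0.05 m or angle between tape's own z axis and vertical above 0.6 rad).
It fails at once if the pot is pushed aside by more than 5 cm or knocked over (distance of pot from where it was at the start of the episode above 0.05 m or angle between pot's own z axis and vertical above 0.6 rad).
Of batten1, batten2, batten3, batten4, batten5 only 4 to 5 are there at a start; the rules pass over those that are not, and their reading is None.
At some moment in a run one of batten1, batten2, batten3, batten4, batten5 may be knocked a few centimetres aside while the robot is not near it.
Once in a run the grip may slacken for a moment while it holds something.
It also fails if it takes over 210 s, if anything falls off the work surface, if the arm or the gripper's body presses on something with over 40 N, if the wrist force passes 120 N, or if a joint passes its speed limit or range.

## Working session

There is one attempt and no reset: what is moved stays moved. The work goes in short steps, Python scripts to look and compute and a tool call to move; the robot and the scene stay as the last step left them, time stands still between calls to the robot, and variables do not carry over. Pictures are saved under pics/ and viewed, at most 14 in all, crops included, and the job is handed in when it is done.

Besides the shell and the picture viewer there is one more tool, called after "Call:" in YAML: its name, and indented under it one key for each argument. arm_command: Moves the arm, as the interface text tells. Shift numbers are shares of 0.1 m and turn numbers shares of 360 degrees, none past 1 either way. Its arguments: {"type":"object","properties":{"translation":{"type":"array","items":{"type":"array","items":{"type":"number"}}},"angular":{"type":"array","items":{"type":"array","items":{"type":"number"}}},"hand":{"type":"array","items":{"type":"number"}}},"required":["translation","angular","hand"]}

```bash
mkdir -p pics; ls; cat > h.py <<'E'
import numpy as np, cv2
from cell import robot
def shot(cam,fn=None):
    im=robot.read_camera(cam)
    if fn: cv2.imwrite('pics/'+fn,im[:,:,::-1])
    return im
def project(cam,P):
    p=robot.camera_params(cam);R=np.array(p['orientation']);o=np.array(p['origin'])
    q=(np.atleast_2d(P)-o)@R
    return np.c_[p['fx']*q[:,0]/q[:,2]+p['cx'],p['fy']*q[:,1]/q[:,2]+p['cy']]
def toplane(cam,uv,z):
    p=robot.camera_params(cam);R=np.array(p['orientation']);o=np.array(p['origin'])
    uv=np.atleast_2d(np.array(uv,float))
    d=np.c_[(uv[:,0]-p['cx'])/p['fx'],(uv[:,1]-p['cy'])/p['fy'],np.ones(len(uv))]
    if cam=='wrist':
        th=np.hypot(d[:,0],d[:,1]);s=np.where(th>1e-9,np.sin(th)/np.maximum(th,1e-9),1)
        d=np.c_[d[:,0]*s,d[:,1]*s,np.cos(th)]
    d=d@R.T
    return o+d*((z-o[2])/d[:,2])[:,None]
E
python3 - <<'E'
from h import *
np.set_printoptions(precision=1,suppress=True)
for c in ['scene','side']:
    shot(c,c+'0.png'); p=robot.camera_params(c); print(c,p['fx'],p['cx'],p['cy'],np.array(p['origin']),np.array(p['orientation']).round(3).tolist())
    for n in ['batten1_mid','batten1_end','rack','rack_wall','gauge','tray','tape','pot']:
        for r in robot.mark_of(c,n): print(n,np.array(r['location']),round(r['confidence'],2), project(c,r['location'])[0])
print(robot.observe())
E
```

```text
pics
scene 452.1064541061438 323.7147314812173 200.53378067855112 [1165.3 -688.9  799.7] [[0.656, 0.462, -0.597], [0.754, -0.378, 0.537], [0.022, -0.802, -0.597]]
batten1_mid [ 476.9 -182.1    9.6] 0.73 [289.6 249.2]
batten1_mid [ 397.6 -181.8    3.1] 0.69 [271.6 235.3]
batten1_mid [492.2 -76.3   6.6] 0.41 [324.7 235.7]
batten1_mid [ 580.6 -179.8    8.1] 0.17 [316.5 271.8]
batten1_end [494.1 -73.4   7.3] 0.78 [326.  235.4]
rack [467.8 263.6   2. ] 0.75 [402.  186.9]
rack_wall [616.7 335.9  98.4] 0.81 [462.4 173.2]
gauge [687.6   9.2   1.1] 0.76 [401.4 262.6]
tray [ 452.7 -419.4   -3.2] 0.6 [202.  292.4]
tape [424.9 134.8  -0.5] 0.64 [362.8 196.7]
tape [ 323.7 -261.9    2.4] 0.62 [230.8 234. ]
pot [ 320.9 -259.8    3.3] 0.68 [230.9 232.9]
side 413.46825851282244 317.00880186987473 198.99912111635157 [  68.2 -744.4  860.5] [[0.861, -0.356, 0.363], [-0.509, -0.589, 0.628], [-0.01, -0.726, -0.688]]
batten1_mid [ 478.7 -185.3    6. ] 0.9 [346.6 253.9]
batten1_end [485.5 -71.3   4.9] 0.68 [326.2 226. ]
rack [459.2 262.5  -1.9] 0.91 [266.7 166.9]
rack [665.5 -57.8   7.7] 0.6 [375.2 199.6]
rack_wall [615.  338.8  97.8] 0.89 [295.7 116.8]
rack_wall [ 454.1 -417.3   -3.4] 0.46 [393.9 329.5]
gauge [690.5  12.6  -5.4] 0.63 [367.9 186.5]
tray [ 452.1 -417.8   -0.1] 0.84 [393.5 329.4]
tape [424.9 133.8   0.2] 0.92 [274.6 192.6]
pot [ 317.9 -261.4   -0.3] 0.71 [307.9 304.3]
{'clock': 0.9, 'joint_pos': array([ 1.1,  0.1,  1.2, -0. ,  1.8, -0.1]), 'joint_vel': array([-0., -0.,  0., -0., -0., -0.]), 'tau': array([ -0. , -45.8, -41.8,  -0. ,   0. ,  -0. ]), 'eef_pos': array([253.8, 543.7, 245.3]), 'tool_rot': array([[-0.9,  0.4,  0. ],
       [ 0.4,  0.9,  0. ],
       [-0. ,  0. , -1. ]]), 'force': array([ 0.6, -0. , -0.4]), 'torque': array([-0., -0.,  0.]), 'grasp_force': 0.0, 'gripper_width': 85.49225634779805}
```

View pics/scene0.png

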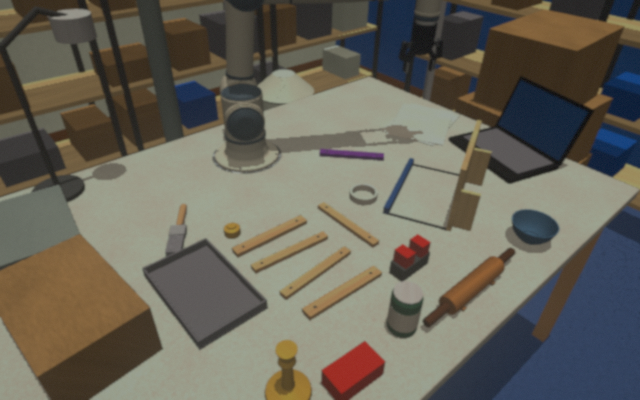

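View pics/side0.png

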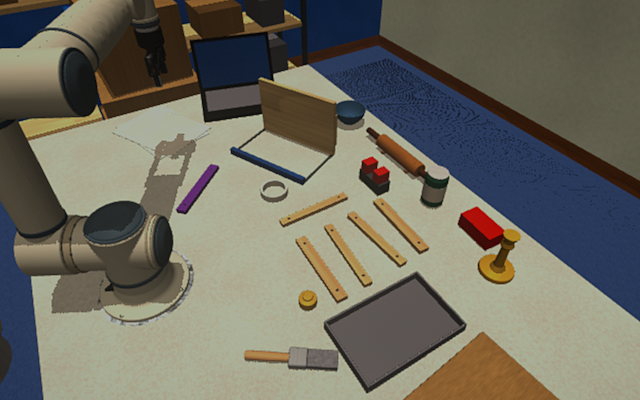

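Scene picture: the battens are at (270,235), (290,251), (316,271), (343,291) and (348,224). Things that could be mistaken for one are the purple bar (352,154), the brush handle (181,215) and the rolling pin (470,285). The five pale bars with two screw holes fit the description. Next I fit box models to the image masks.

```bash
cat > fit.py <<'E'
from h import *
from scipy.optimize import minimize
def boxhull(cam,x,y,yaw,L,W,z0,z1):
    c,s=np.cos(yaw),np.sin(yaw)
    P=[[x+c*a-s*b,y+s*a+c*b,z] for a in(-L/2,L/2) for b in(-W/2,W/2) for z in(z0,z1)]
    return cv2.convexHull(project(cam,P).astype(np.float32))[:,0]
def fill(h,S=4):
    m=np.zeros((400*S,640*S),np.uint8)
    cv2.fillConvexPoly(m,np.round(((h+.5)*S-.5)*16).astype(np.int32),1,shift=4)
    return cv2.resize(m.astype(np.float32),(640,400),interpolation=cv2.INTER_AREA)
def fitbox(masks,x,y,yaw,L,W,z0,z1,fitW=False):
    def f(v):
        w=v[3] if fitW else W; c=0
        for cam,m in masks.items(): c+=np.abs(fill(boxhull(cam,v[0],v[1],v[2],L,w,z0,z1))-m).sum()/m.sum()
        return c
    v0=[x,y,yaw]+([W] if fitW else [])
    d=[6,6,.06]+([4] if fitW else [])
    sim=np.array([v0]+[np.array(v0)+np.eye(len(v0))[i]*d[i] for i in range(len(v0))])
    r=minimize(f,v0,method='Nelder-Mead',options=dict(initial_simplex=sim,xatol=.02,fatol=1e-4,maxiter=250))
    return r.x,r.fun
def woodmask(im):
    h=cv2.cvtColor(im,cv2.COLOR_RGB2HSV).astype(int)
    return ((h[...,0]>=8)&(h[...,0]<=22)&(h[...,1]>85)&(h[...,2]>70)).astype(np.uint8)
def battens(cams,show=None,near=None):
    out=[]; comps={}
    for c in cams:
        im=shot(c); m=cv2.morphologyEx(woodmask(im),cv2.MORPH_CLOSE,np.ones((5,5),np.uint8))
        n,lab,st,ce=cv2.connectedComponentsWithStats(m); comps[c]=[]
        if show: cv2.imwrite('pics/%s_%s.png'%(show,c),(im*(.4+.6*m[...,None]))[:,:,::-1].astype(np.uint8))
        for i in range(1,n):
            if st[i,4]<150: continue
            ys,xs=np.nonzero(lab==i)
            P=toplane(c,np.c_[xs,ys],10)[:,:2].astype(np.float32); (q,(a,b),ang)=cv2.minAreaRect(P)
            if 170<max(a,b)<270 and min(a,b)<60:
                g=np.deg2rad(ang+(90 if b>a else 0)); comps[c].append((q,g,(lab==i).astype(np.float32)))
    for q,g,m in comps[cams[0]]:
        masks={cams[0]:m}
        for c in cams[1:]:
            for q2,g2,m2 in comps[c]:
                if np.hypot(q[0]-q2[0],q[1]-q2[1])<25: masks[c]=m2
        v,f=fitbox(masks,q[0],q[1],g,220,27,0,14,True); v[2]=(v[2]+np.pi/2)%np.pi-np.pi/2
        out.append((v,f,list(masks)))
    return out
E
cat > fixt.py <<'E'
from fit import *
np.set_printoptions(precision=3,suppress=True)
B={};T={}
for c in ['scene','side']:
    im=shot(c); h=cv2.cvtColor(im,cv2.COLOR_RGB2HSV).astype(int)
    u,v=project(c,[[463,263,10]])[0].astype(int)
    b=((h[...,0]>100)&(h[...,0]<125)&(h[...,1]>120)).astype(np.uint8); b=cv2.morphologyEx(b,cv2.MORPH_OPEN,np.ones((2,2),np.uint8))
    n,lab=cv2.connectedComponents(b); w=lab[v-6:v+7,u-12:u+13]; k=np.bincount(w[w>0]).argmax(); B[c]=(lab==k).astype(np.float32)
    T[c]=sorted(robot.trace(c,'tray'),key=lambda r:-r['confidence'])[0]['pixels'].astype(np.float32)
    print(c,B[c].sum(),T[c].sum())
for ms in [{'scene':B['scene']},{'side':B['side']},B]: print('stop',fitbox(ms,460,260,-1.1,300,16,0,22))
for ms in [{'scene':T['scene']},{'side':T['side']},T]: print('tray',fitbox(ms,452,-418,.25,270,170,0,28))
E
python3 - <<'E'
exec(open('fixt.py').read())
for cs in (['scene'],['side'],['scene','side']):
    for b in battens(cs,'m' if len(cs)==2 else None): print(*b)
E
```

```text
Traceback (most recent call last):
ValueError: attempt to get argmax of an empty sequence
```

```bash
python3 - <<'E'
import cv2,numpy as np
for f,p in(('scene0',[(398,187),(402,180),(392,198),(290,251),(348,224),(470,200)]),('side0',[(266,164),(285,173),(347,254),(314,210)])):
    h=cv2.cvtColor(cv2.imread(f'pics/{f}.png'),cv2.COLOR_BGR2HSV)
    for x,y in p: print(f,x,y,h[y-2:y+3:2,x-2:x+3:2].reshape(-1,3).tolist())
E
sed -i 's/h\[...,0\]>100)&(h\[...,0\]<125)&(h\[...,1\]>120/h[...,0]>98)\&(h[...,0]<130)\&(h[...,1]>100/; s/v-6:v+7,u-12:u+13/v-15:v+16,u-20:u+21/' fixt.py
python3 - <<'E'
exec(open('fixt.py').read())
for cs in (['scene'],['side'],['scene','side']):
    for b in battens(cs,'m' if len(cs)==2 else None): print(*b)
E
```

```text
scene0 398 187 [[108, 89, 106], [108, 121, 101], [108, 101, 88], [108, 120, 102], [109, 118, 99], [108, 54, 80], [109, 126, 101], [108, 101, 86], [48, 13, 102]]
scene0 402 180 [[109, 92, 103], [108, 121, 99], [108, 83, 83], [108, 120, 100], [108, 118, 93], [94, 21, 85], [109, 124, 99], [108, 90, 82], [39, 22, 116]]
scene0 392 198 [[109, 69, 111], [108, 128, 102], [109, 118, 93], [108, 114, 105], [108, 123, 102], [107, 87, 79], [108, 125, 104], [108, 115, 95], [98, 12, 86]]
scene0 290 251 [[19, 112, 159], [19, 115, 159], [18, 114, 159], [19, 114, 159], [18, 113, 158], [19, 112, 150], [20, 109, 150], [19, 110, 130], [17, 106, 108]]
scene0 348 224 [[19, 115, 158], [18, 115, 159], [19, 109, 159], [19, 111, 147], [18, 112, 157], [18, 116, 158], [18, 102, 105], [19, 110, 135], [19, 114, 155]]
scene0 470 200 [[19, 104, 86], [18, 97, 89], [18, 103, 92], [18, 92, 89], [19, 101, 88], [19, 101, 91], [20, 94, 87], [19, 100, 92], [18, 100, 92]]
side0 266 164 [[109, 162, 99], [109, 168, 94], [109, 173, 93], [107, 56, 41], [109, 129, 73], [109, 157, 96], [110, 73, 42], [105, 61, 42], [110, 56, 41]]
[... 1508 characters left out ...]
271.101    1.415    6.667] 0.6568548679351807 ['side']
[ 480.482 -181.916    1.49    18.945] 0.09928678721189499 ['side']
[ 397.303 -183.762    1.541   26.104] 0.08218890428543091 ['side']
[-1223.437   -21.333    -0.262    51.178] 0.12563452124595642 ['scene']
[-725.925 -159.956   -0.213   36.874] 0.337279736995697 ['scene']
[491.993   5.71    0.01   16.345] 0.26153430342674255 ['scene', 'side']
[ 396.881 -181.033    1.541   23.903] 0.23035013675689697 ['scene', 'side']
[ 480.304 -182.794    1.493   16.837] 0.2263517677783966 ['scene', 'side']
[ 577.685 -176.156   -1.497   16.769] 0.2279135286808014 ['scene', 'side']
[ 665.504 -167.546    1.533   24.173] 0.20266148447990417 ['scene', 'side']
```

```bash
sed -i "s/(h\[...,1\]>100)/(h[...,1]>(60 if c=='scene' else 95))/; s/^    b=\(.*\); b=cv2.morph.*/    b=\1; b[:v-45]=0; b[v+45:]=0; b[:,:u-55]=0; b[:,u+55:]=0/" fixt.py
python3 - <<'E'
exec(open('fixt.py').read())
for c in B:
    u,v=project(c,[[460,263,10]])[0].astype(int); im=shot(c)
    hl=boxhull(c,*fitbox({c:B[c]},460,260,-1.1,300,16,0,22)[0],300,16,0,22)
    im=cv2.resize(im[v-50:v+50,u-60:u+60],None,fx=5,fy=5); mk=cv2.resize(B[c][v-50:v+50,u-60:u+60],None,fx=5,fy=5,interpolation=0)
    im[...,0]=np.where(mk>0,255,im[...,0]); cv2.polylines(im,[((hl-[u-60,v-50]+.5)*5).astype(np.int32)],True,(255,255,0),1)
    cv2.imwrite(f'pics/s_{c}.png',im[:,:,::-1])
a=[cv2.imread(f'pics/s_{c}.png') for c in B]; cv2.imwrite('pics/stop.png',cv2.resize(np.hstack(a),(800,333)))
E
```

```text
scene 260.0 7743.0
side 287.0 9292.0
stop (array([454.318, 265.022,  -1.097]), np.float64(0.6221153736114502))
stop (array([456.283, 266.077,  -1.135]), np.float64(1.3144599199295044))
stop (array([454.466, 266.009,  -1.108]), np.float64(1.9769129753112793))
tray (array([ 454.248, -416.754,   -0.003]), np.float64(0.01716066151857376))
tray (array([ 453.852, -415.774,    0.002]), np.float64(0.014521900564432144))
tray (array([ 454.277, -416.2  ,   -0.002]), np.float64(0.03331035375595093))
```

View pics/stop.png

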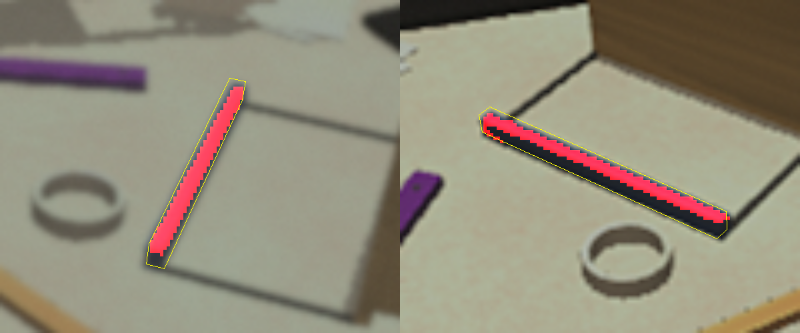

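Both crops show the fit framing the blue stop (left crop ~(195,175), right crop ~(605,170)). Rack origin ≈ (463,267), with x pointing at 26.3°. The battens at (492,5), (480,-182) and (577,-176) fit as narrow. Those at (397,-182) and (665,-168) fit as wide; the grip opening will confirm which is which.

```bash
cat > plan.py <<'E'
from h import *
from scipy.spatial.transform import Rotation as Ro
np.set_printoptions(precision=3,suppress=True)
A0=np.deg2rad(26.3); RX=np.array([np.cos(A0),np.sin(A0),0]); RY=np.array([-np.sin(A0),np.cos(A0),0]); RO=np.array([463.,267,0])
def Rd(yaz,tilt=0):
    a=np.deg2rad(yaz); y=np.array([np.cos(a),np.sin(a),0]); z=np.array([0,0,-1.]); R=np.c_[np.cross(y,z),y,z]
    return Ro.from_rotvec(-np.deg2rad(tilt)*RY).as_matrix()@R
def rackpose(th,x,z,y,off,yaz=None):
    """TCP for batten centre at rack (x,y,z), elevation th, centre off mm ahead of TCP"""
    R=Rd(yaz,th); return RO+x*RX+y*RY+np.array([0,0,z])-off*R[:,2],R
def centre(th,dx,dz): # foot gap dx from stop, dz above table
    s,c=np.sin(np.deg2rad(th)),np.cos(np.deg2rad(th)); return 7*s+110*c+dx, 7*c+110*s+dz
def go(p,R,frm=None):
    o=robot.observe(); p0,R0=(o['eef_pos'],o['tool_rot']) if frm is None else frm
    rv=Ro.from_matrix(R@np.array(R0).T).as_rotvec(); print('target',np.array(p),'shift/100:',(np.array(p)-p0)/100,'turn/360:',rv/2/np.pi,'deg',np.rad2deg(np.linalg.norm(rv)))
E
python3 - <<'E'
from plan import *
print(robot.observe()['tool_rot'],robot.observe()['eef_pos'])
go([492,5,150],Rd(90.6))
E
```

```text
[[-0.906  0.423 -0.   ]
 [ 0.423  0.906 -0.   ]
 [ 0.    -0.    -1.   ]] [253.817 543.68  245.267]
target [492   5 150] shift/100: [ 2.382 -5.387 -0.953] turn/360: [ 0.    -0.     0.071] deg 25.624077370905276
```

Call:
arm_command:
  translation:
    - [0.4,-0.9,0]
    - [0.4,-0.9,0]
    - [0.4,-0.9,0]
  angular:
    - [0,0,0.03]
    - [0,0,0.05]
    - [0,0,0.071]
  hand: [0.3,0.3,0.45]

```text
clock: 1.95
eef_pos: [295.8, 450.1, 245.7]
tool_rot: [[-1.0, -0.011, 0.001], [-0.011, 1.0, -0.001], [-0.001, -0.001, -1.0]]
force: [-0.1, 0.3, -0.3]
gripper_width: 47.4
grasp_force: 0.0
```

Call:
arm_command:
  translation:
    - [0.4,-0.9,0]
    - [0.4,-0.9,0]
    - [0.4,-0.9,0]
  angular:
    - [0,0,0]
    - [0,0,0]
    - [0,0,0]
  hand: [0.45,0.45,0.45]

```text
clock: 2.25
eef_pos: [335.9, 359.8, 245.9]
tool_rot: [[-1.0, -0.004, 0.002], [-0.004, 1.0, -0.001], [-0.002, -0.001, -1.0]]
force: [0.8, 0.7, 0.4]
gripper_width: 47.2
grasp_force: 0.0
```

Call:
arm_command:
  translation:
    - [0.4,-0.9,0]
    - [0.4,-0.9,0]
    - [0.4,-0.9,0]
  angular:
    - [0,0,0]
    - [0,0,0]
    - [0,0,0]
  hand: [0.45,0.45,0.45]

```text
clock: 2.55
eef_pos: [375.7, 270.1, 245.7]
tool_rot: [[-1.0, -0.003, 0.002], [-0.003, 1.0, -0.001], [-0.002, -0.001, -1.0]]
force: [0.1, 0.2, 0.9]
gripper_width: 46.6
grasp_force: 0.0
```

Call:
arm_command:
  translation:
    - [0.4,-0.9,-0.3]
    - [0.4,-0.9,-0.3]
    - [0.4,-0.9,-0.3]
  angular:
    - [0,0,0]
    - [0,0,0]
    - [0,0,0]
  hand: [0.45,0.45,0.45]

```text
clock: 2.85
eef_pos: [414.6, 180.5, 213.1]
tool_rot: [[-1.0, -0.004, -0.002], [-0.004, 1.0, -0.002], [0.002, -0.002, -1.0]]
force: [-0.7, 0.8, -0.7]
gripper_width: 46.6
grasp_force: 0.0
```

Call:
arm_command:
  translation:
    - [0.4,-0.9,-0.3]
    - [0.4,-0.9,-0.3]
    - [0.4,-0.9,-0.3]
  angular:
    - [0,0,0]
    - [0,0,0]
    - [0,0,0]
  hand: [0.45,0.45,0.45]

```text
clock: 3.15
eef_pos: [454.3, 90.9, 183.1]
tool_rot: [[-1.0, -0.005, -0.003], [-0.005, 1.0, -0.002], [0.003, -0.002, -1.0]]
force: [-1.2, 0.6, -1.1]
gripper_width: 47.0
grasp_force: 0.0
```

Call:
arm_command:
  translation:
    - [0.38,-0.89,-0.35]
    - [0.38,-0.89,-0.35]
    - [0.38,-0.89,-0.35]
    - [0.38,-0.89,-0.35]
  angular:
    - [0,0,0]
    - [0,0,0]
    - [0,0,0]
    - [0,0,0]
  hand: [0.45,0.45,0.45,0.45]

```text
clock: 3.55
eef_pos: [491.9, 5.4, 149.8]
tool_rot: [[-1.0, -0.008, -0.001], [-0.008, 1.0, 0.001], [0.001, 0.001, -1.0]]
force: [-0.4, -0.0, 0.5]
gripper_width: 47.1
grasp_force: 0.0
```

```bash
python3 - <<'E'
from plan import *
o=robot.observe(); print(o['clock'],o['eef_pos'],o['tool_rot'].tolist(),o['gripper_width'],o['joint_pos'])
shot('wrist','w1.png'); go([492,5,18],Rd(90.6))
for z in (150,0): pass
E
```

```text
3.55 [491.905   5.437 149.832] [[-0.9999658869056856, -0.008129710510742539, -0.0014604218353648838], [-0.00813147520581873, 0.9999662111636786, 0.0012064998692258534], [0.001450563994742469, 0.0012183340957263298, -0.9999982057614547]] 47.102392388239906 [-0.059 -0.199  1.679  0.001  1.663 -1.638]
target [492   5  18] shift/100: [ 0.    -0.011 -1.326] turn/360: [-0. -0.  0.] deg 0.08314762579048877
```

View pics/w1.png

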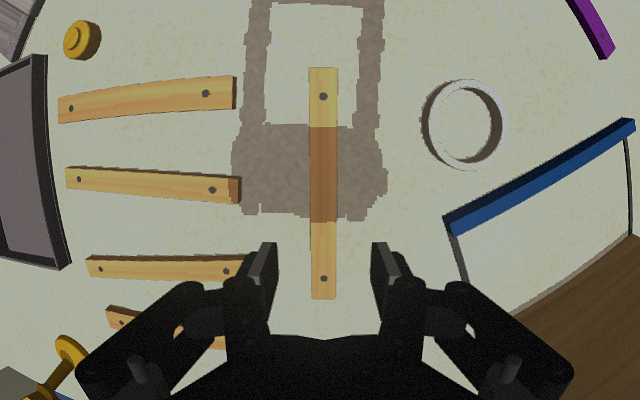

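```bash
python3 - <<'E'
from plan import *
print(toplane('wrist',[[323,68],[323,298],[310,183],[337,183]],14))
p=toplane('wrist',[[456,235],[540,192],[634,135]],22); print(p, p@RX-RO@RX)
E
```

```text
[[381.757   4.54   14.   ]
 [599.866   6.381  14.   ]
 [481.365  -5.964  14.   ]
 [481.157  17.677  14.   ]]
[[528.003 132.795  22.   ]
 [483.717 228.138  22.   ]
 [405.114 396.593  22.   ]] [-1.189  1.354  5.525]
```

Call:
arm_command:
  translation:
    - [0,0,-0.5]
    - [0,0,-0.9]
    - [0,0,-0.95]
    - [0,0,-0.95]
  angular:
    - [0,0,0]
    - [0,0,0]
    - [0,0,0]
    - [0,0,0]
  hand: [0.45,0.45,0.45,0.45]

```text
clock: 4.0
eef_pos: [491.4, 6.2, 55.6]
tool_rot: [[-1.0, -0.011, -0.001], [-0.011, 1.0, 0.001], [0.001, 0.001, -1.0]]
force: [0.9, -0.2, 0.8]
gripper_width: 46.7
grasp_force: 0.0
```

Call:
arm_command:
  translation:
    - [0,0,-0.2]
    - [0,0,-0.37]
    - [0,0,-0.37]
    - [0,0,-0.37]
    - [0,0,-0.37]
    - [0,0,-0.37]
    - [0,0,-0.37]
    - [0,0,-0.37]
  angular:
    - [0,0,0]
    - [0,0,0]
    - [0,0,0]
    - [0,0,0]
    - [0,0,0]
    - [0,0,0]
    - [0,0,0]
    - [0,0,0]
  hand: [0.45,0.45,0.45,1,1,1,1,1]

```text
clock: 4.8
eef_pos: [493.6, 4.8, 21.4]
tool_rot: [[-1.0, -0.009, 0.005], [-0.009, 1.0, 0.0], [-0.005, 0.0, -1.0]]
force: [-0.1, 0.4, 6.6]
gripper_width: 21.6
grasp_force: 59.5
```

Call:
arm_command:
  translation:
    - [0,0,0.2]
    - [0,0,0.6]
    - [0,0,1]
    - [0,0,1]
    - [0,0,1]
  angular:
    - [0,0,0]
    - [0,0,0]
    - [0,0,0]
    - [0,0,0]
    - [0,0,0]
  hand: [1,1,1,1,1]

```text
clock: 5.3
eef_pos: [492.9, 4.6, 120.7]
tool_rot: [[-1.0, -0.009, 0.004], [-0.009, 1.0, -0.0], [-0.004, -0.0, -1.0]]
force: [-0.3, -0.1, -1.1]
gripper_width: 21.9
grasp_force: 58.9
```

Call:
arm_command:
  translation:
    - [0,0,0.5]
    - [0,0,1]
    - [0,0,1]
  angular:
    - [0,0,0]
    - [0,0,0]
    - [0,0,0]
  hand: [1,1,1]

```text
clock: 5.6
eef_pos: [493.7, 4.6, 225.2]
tool_rot: [[-1.0, -0.009, 0.011], [-0.009, 1.0, -0.001], [-0.01, -0.001, -1.0]]
force: [0.2, -0.0, 0.0]
gripper_width: 21.8
grasp_force: 59.1
```

```bash
sed -i 's/deg2rad(26.3)/deg2rad(25.9)/; s/463.,267,0/464.5,268,0/' plan.py; python3 - <<'E'
from plan import *
x,z=centre(56,8,80); print(x,z); p,R=rackpose(56,x,z,-105,11,115.9); go(p,R)
x,z=centre(56,8,0); print('drop'); p2,_=rackpose(56,x,z,-105,11,115.9);print(p2)
E
```

```text
75.31448238966743 175.1084833053498
target [569.91  202.461 181.26 ] shift/100: [ 0.762  1.979 -0.439] turn/360: [ 0.036 -0.151  0.065] deg 60.51756899025752
drop
[569.91  202.461 101.26 ]
```

Call:
arm_command:
  translation:
    - [0.12,0.3,0]
    - [0.24,0.6,0]
    - [0.36,0.98,0]
    - [0.36,0.98,0]
    - [0.36,0.98,0]
  angular:
    - [0.006,-0.025,0.011]
    - [0.012,-0.05,0.022]
    - [0.018,-0.075,0.033]
    - [0.018,-0.075,0.033]
    - [0.018,-0.075,0.033]
  hand: [1,1,1,1,1]

```text
clock: 6.1
eef_pos: [526.0, 103.0, 215.2]
tool_rot: [[-0.87, -0.233, 0.435], [-0.182, 0.971, 0.156], [-0.459, 0.056, -0.887]]
force: [-0.1, -0.7, -0.7]
gripper_width: 22.2
grasp_force: 59.2
```

Call:
arm_command:
  translation:
    - [0.12,0.3,0]
    - [0.24,0.6,0]
    - [0.36,0.98,0]
    - [0.36,0.98,0]
    - [0.36,0.98,0]
    - [0.36,0.98,0]
  angular:
    - [0.006,-0.025,0.011]
    - [0.012,-0.05,0.022]
    - [0.018,-0.075,0.033]
    - [0.018,-0.075,0.033]
    - [0.018,-0.075,0.033]
    - [0.018,-0.075,0.033]
  hand: [1,1,1,1,1,1]

```text
clock: 6.7
eef_pos: [564.0, 199.9, 217.6]
tool_rot: [[-0.517, -0.442, 0.733], [-0.253, 0.897, 0.363], [-0.818, 0.002, -0.575]]
force: [0.2, -0.3, -0.8]
gripper_width: 21.5
grasp_force: 62.5
```

```bash
python3 - <<'E'
from plan import *
o=robot.observe(); print(o['eef_pos'],o['tool_rot'],o['gripper_width'],o['joint_pos'])
x,z=centre(56,8+1.5,30); p,R=rackpose(56,x,z+2,-105,14,115.9); go(p,R)
a,b=shot('scene'),shot('side')
u,v=project('scene',[540,280,80])[0].astype(int); A=cv2.resize(a[v-50:v+60,u-60:u+80],(400,314))
u,v=project('side',[540,280,80])[0].astype(int); B=cv2.resize(b[v-50:v+60,u-60:u+80],(400,314))
cv2.imwrite('pics/r1.png',np.hstack([A,B])[:,:,::-1])
E
```

```text
[563.974 199.948 217.647] [[-0.517 -0.442  0.733]
 [-0.253  0.897  0.363]
 [-0.818  0.002 -0.575]] 21.500892903380628 [ 0.144 -0.674  2.148  0.374  0.768 -2.028]
target [569.023 202.029 134.937] shift/100: [ 0.05   0.021 -0.827] turn/360: [ 0.001 -0.003 -0.001] deg 1.1608295561209614
```

View pics/r1.png

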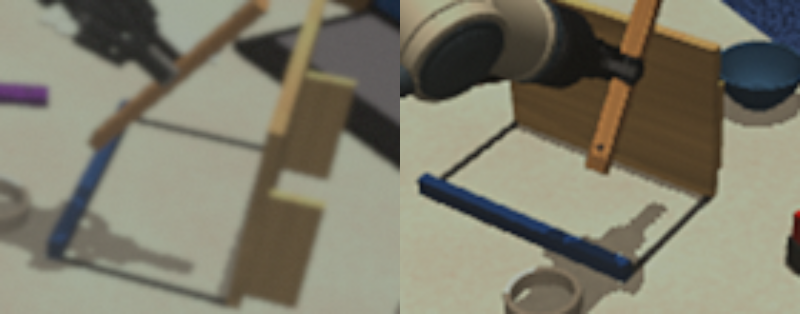

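The side crop shows the batten held at about 55° over the rack, its foot at (597,165), clear of the stop and the wall.

Call:
arm_command:
  translation:
    - [0.05,0.02,-0.4]
    - [0.05,0.02,-0.8]
    - [0.05,0.02,-0.9]
    - [0.05,0.02,-0.98]
    - [0.05,0.02,-0.98]
    - [0.05,0.02,-0.98]
  angular:
    - [0,0,0]
    - [0,0,0]
    - [0,0,0]
    - [0,0,0]
    - [0,0,0]
    - [0,0,0]
  hand: [1,1,1,1,1,1]

```text
clock: 7.4
eef_pos: [570.0, 202.7, 123.4]
tool_rot: [[-0.51, -0.444, 0.737], [-0.253, 0.896, 0.365], [-0.822, 0.0, -0.569]]
force: [-0.4, -0.3, -1.2]
gripper_width: 21.6
grasp_force: 62.5
```

```bash
python3 - <<'E'
from plan import *
o=robot.observe(); print(o['eef_pos'],o['tool_rot'],o['force'],o['joint_pos'])
x,z=centre(56,8+1.5,0); p,R=rackpose(56,x,z+2,-105,14,115.9); go(p,R)
for c in('scene','side'): shot(c,'q_%s.png'%c)
a,b=[cv2.imread('pics/q_%s.png'%c) for c in('scene','side')]
u,v=project('scene',[505,185,20])[0].astype(int); A=cv2.resize(a[v-35:v+25,u-40:u+40],(400,300))
u,v=project('side',[505,185,20])[0].astype(int); B=cv2.resize(b[v-35:v+25,u-40:u+40],(400,300))
cv2.imwrite('pics/r2.png',np.hstack([A,B]))
E
```

```text
[569.967 202.741 123.372] [[-0.51  -0.444  0.737]
 [-0.253  0.896  0.365]
 [-0.822  0.    -0.569]] [-0.353 -0.272 -1.161] [ 0.148 -0.587  2.269  0.484  0.572 -2.168]
target [569.023 202.029 104.937] shift/100: [-0.009 -0.007 -0.184] turn/360: [ 0.001 -0.002 -0.001] deg 0.827859217624645
```

View pics/r2.png

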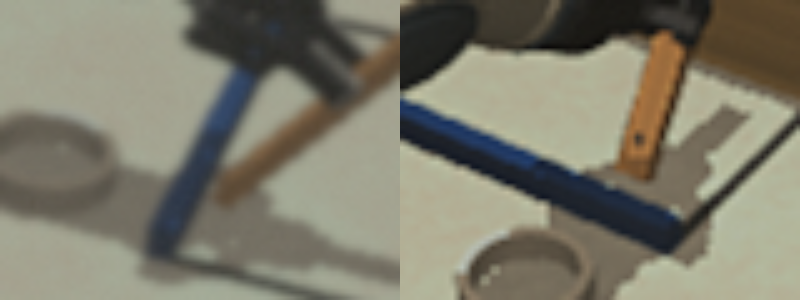

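The foot at (635,170) in the right-hand crop is inside the stop and just above the table, so I'll lower it until it makes contact.

Call:
arm_command:
  translation:
    - [-0.01,0,-0.06]
    - [-0.01,0,-0.12]
    - [-0.01,0,-0.16]
    - [-0.01,0,-0.18]
    - [-0.01,0,-0.18]
    - [-0.01,0,-0.18]
  angular:
    - [0,0,0]
    - [0,0,0]
    - [0,0,0]
    - [0,0,0]
    - [0,0,0]
    - [0,0,0]
  hand: [1,1,1,1,1,1]

```text
clock: 8.1
eef_pos: [568.5, 202.8, 103.8]
tool_rot: [[-0.511, -0.444, 0.736], [-0.253, 0.896, 0.365], [-0.821, 0.001, -0.57]]
force: [2.2, 1.6, 4.3]
gripper_width: 21.7
grasp_force: 62.7
```

```bash
python3 - <<'E'
from plan import *
for th,dx in((56,1),(50,1)):
    x,z=centre(th,dx+1.5,0); p,R=rackpose(th,x,z+1,-105,14,115.9); go(p,R)
E
```

```text
target [562.726 198.972 103.937] shift/100: [-0.057 -0.038  0.002] turn/360: [ 0.001 -0.002 -0.001] deg 0.889046753717755
target [571.394 203.181  98.763] shift/100: [ 0.029  0.004 -0.05 ] turn/360: [-0.006  0.013 -0.001] deg 5.245067340574048
```

Call:
arm_command:
  translation:
    - [-0.03,-0.02,0.01]
    - [-0.06,-0.03,0.01]
    - [-0.06,-0.03,0.01]
    - [-0.06,-0.03,0.01]
  angular:
    - [0,0,0]
    - [0,0,0]
    - [0,0,0]
    - [0,0,0]
  hand: [1,1,1,1]

```text
clock: 8.5
eef_pos: [562.0, 199.5, 103.9]
tool_rot: [[-0.512, -0.444, 0.736], [-0.253, 0.896, 0.364], [-0.821, 0.0, -0.571]]
force: [3.0, 1.0, 5.8]
gripper_width: 21.8
grasp_force: 62.6
```

Call:
arm_command:
  translation:
    - [0.04,0.02,-0.02]
    - [0.085,0.04,-0.045]
    - [0.085,0.04,-0.045]
    - [0.085,0.04,-0.045]
  angular:
    - [-0.003,0.007,0]
    - [-0.007,0.014,0]
    - [-0.007,0.014,0]
    - [-0.007,0.014,0]
  hand: [1,1,1,1]

```text
clock: 8.9
eef_pos: [570.4, 203.8, 98.7]
tool_rot: [[-0.582, -0.444, 0.681], [-0.288, 0.896, 0.338], [-0.761, 0.0, -0.649]]
force: [2.8, 1.5, 4.7]
gripper_width: 21.7
grasp_force: 62.6
```

Call:
arm_command:
  translation:
    - [0,0,0]
    - [0,0,0]
    - [0,0,0]
    - [0,0,0]
    - [-0.1,-0.05,0.1]
    - [-0.34,-0.17,0.33]
    - [-0.6,-0.3,0.6]
    - [-0.7,-0.35,0.7]
    - [-0.7,-0.35,0.7]
  angular:
    - [0,0,0]
    - [0,0,0]
    - [0,0,0]
    - [0,0,0]
    - [0,0,0]
    - [0,0,0]
    - [0,0,0]
    - [0,0,0]
    - [0,0,0]
  hand: [0.5,0.4,0.4,0.4,0.4,0.4,0.4,0.4,0.4]

```text
clock: 9.8
eef_pos: [503.2, 168.8, 168.7]
tool_rot: [[-0.584, -0.444, 0.68], [-0.288, 0.896, 0.337], [-0.759, 0.001, -0.651]]
force: [1.2, 0.6, 0.1]
gripper_width: 51.0
grasp_force: 0.0
```

```bash
python3 - <<'E'
from plan import *
from fit import battens
for c in('scene','side'):
    shot(c,'q_%s.png'%c)
    print(c,[(np.array(r['location']),round(r['confidence'],2)) for r in robot.mark_of(c,'batten1_mid')])
a,b=[cv2.imread('pics/q_%s.png'%c) for c in('scene','side')]
u,v=project('scene',[540,260,60])[0].astype(int); A=cv2.resize(a[v-45:v+45,u-60:u+60],(400,300))
u,v=project('side',[540,260,60])[0].astype(int); B=cv2.resize(b[v-45:v+45,u-60:u+60],(400,300))
cv2.imwrite('pics/r3.png',np.hstack([A,B]))
for b in battens(['scene','side']): print(*b)
x,z=centre(45,0,0); p,_=rackpose(45,x,z,-105,0,115.9); print('expected',p)
go([480.4,-182,180],Rd(-4.5))
E
```

```text
scene [(array([ 477.4, -184.5,   10.3]), 0.9)]
side [(array([ 481. , -182.5,    5.2]), 0.79)]
[ 396.612 -185.206    1.543   23.947] 0.22364334762096405 ['scene', 'side']
[ 480.588 -181.516    1.495   16.776] 0.22642882168293 ['scene', 'side']
[ 577.462 -175.586   -1.496   17.271] 0.23937910795211792 ['scene', 'side']
[ 665.142 -169.873    1.538   24.059] 0.19003522396087646 ['scene', 'side']
expected [584.786 209.684  82.731]
target [ 480.4 -182.   180. ] shift/100: [-0.226 -3.515  0.118] turn/360: [ 0.092  0.136 -0.311] deg 126.72562262023024
```

View pics/r3.png

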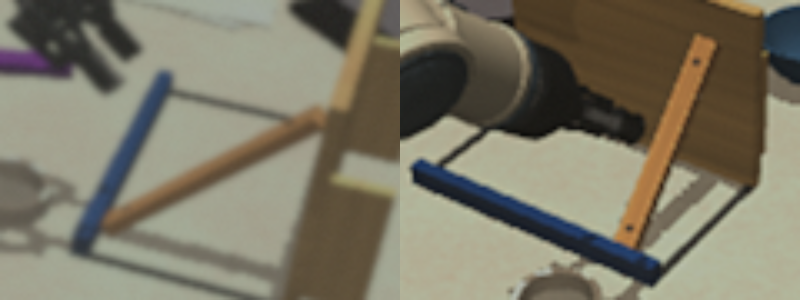

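The first batten leans in the rack, square, foot on the stop (right crop (628,240)) and top on the wall (705,42). I go on to the second narrow one.

Call:
arm_command:
  translation:
    - [-0.06,-0.2,0.1]
    - [-0.06,-0.5,0.2]
    - [-0.06,-0.88,0.2]
    - [-0.06,-0.88,0.2]
    - [-0.06,-0.88,0.2]
  angular:
    - [0.006,0.009,-0.02]
    - [0.012,0.017,-0.04]
    - [0.018,0.026,-0.06]
    - [0.023,0.034,-0.078]
    - [0.023,0.034,-0.078]
  hand: [0.4,0.4,0.4,0.4,0.4]

```text
clock: 10.6
eef_pos: [497.6, 81.1, 189.9]
tool_rot: [[-0.768, 0.05, 0.639], [0.156, 0.982, 0.11], [-0.622, 0.184, -0.761]]
force: [1.0, 0.9, -0.2]
gripper_width: 51.4
grasp_force: 0.0
```

Call:
arm_command:
  translation:
    - [-0.06,-0.2,0]
    - [-0.06,-0.5,0]
    - [-0.06,-0.88,0]
    - [-0.06,-0.88,0]
    - [-0.06,-0.88,0]
  angular:
    - [0.006,0.009,-0.02]
    - [0.012,0.017,-0.04]
    - [0.018,0.026,-0.06]
    - [0.023,0.034,-0.078]
    - [0.023,0.034,-0.078]
  hand: [0.4,0.4,0.4,0.4,0.4]

```text
clock: 11.1
eef_pos: [491.9, -6.2, 188.6]
tool_rot: [[-0.695, 0.541, 0.474], [0.595, 0.803, -0.045], [-0.404, 0.251, -0.88]]
force: [0.9, 0.6, 1.0]
gripper_width: 51.5
grasp_force: 0.0
```

Call:
arm_command:
  translation:
    - [-0.06,-0.2,0]
    - [-0.06,-0.5,0]
    - [-0.06,-0.88,0]
    - [-0.06,-0.88,0]
    - [-0.06,-0.88,0]
  angular:
    - [0.006,0.009,-0.02]
    - [0.012,0.017,-0.04]
    - [0.018,0.026,-0.06]
    - [0.023,0.034,-0.078]
    - [0.023,0.034,-0.078]
  hand: [0.4,0.4,0.4,0.4,0.4]

```text
clock: 11.6
eef_pos: [485.9, -94.1, 187.9]
tool_rot: [[-0.383, 0.893, 0.237], [0.907, 0.412, -0.086], [-0.174, 0.183, -0.968]]
force: [-0.1, 0.7, -0.2]
gripper_width: 51.5
grasp_force: 0.0
```

Call:
arm_command:
  translation:
    - [-0.05,-0.2,0]
    - [-0.05,-0.5,0]
    - [-0.05,-0.88,0]
    - [-0.05,-0.88,0]
    - [-0.05,-0.88,0]
    - [-0.05,-0.88,0]
  angular:
    - [0.006,0.009,-0.02]
    - [0.012,0.017,-0.04]
    - [0.018,0.026,-0.06]
    - [0.023,0.034,-0.078]
    - [0.023,0.034,-0.078]
    - [0.023,0.034,-0.078]
  hand: [0.45,0.45,0.45,0.45,0.45,0.45]

```text
clock: 12.2
eef_pos: [480.4, -181.3, 188.1]
tool_rot: [[0.074, 0.997, 0.001], [0.997, -0.074, -0.002], [-0.001, 0.001, -1.0]]
force: [1.6, 0.3, -0.3]
gripper_width: 46.8
grasp_force: 0.0
```

```bash
cat > wb.py <<'E'
from plan import *
from fit import woodmask
import sys
def wbat():
    "battens in the wrist view: centre, yaw deg, width"
    for _ in [0]:
        P0=robot.observe()['eef_pos']; im=shot('wrist'); m=cv2.morphologyEx(woodmask(im),cv2.MORPH_CLOSE,np.ones((9,9),np.uint8))
        n,lab,st,ce=cv2.connectedComponentsWithStats(m)
        for i in range(1,n):
            if st[i,4]<800: continue
            ys,xs=np.nonzero(lab==i); (q,(a,b),g)=cv2.minAreaRect(toplane('wrist',np.c_[xs,ys],14)[:,:2].astype(np.float32))
            if a<b: a,b,g=b,a,g+90
            if a<300 and b<60: print('wrist batten',np.array(q),'L %.1f W %.1f yaw %.1f'%(a,b,(g+90)%180-90))
E
python3 - <<'E'
from wb import *
o=robot.observe(); print(o['clock'],o['eef_pos'],o['tool_rot'],o['joint_pos'])
wbat(); go([480.5,-182,22],Rd(-4.4))
E
```

```text
12.2 [ 480.428 -181.315  188.131] [[ 0.074  0.997  0.001]
 [ 0.997 -0.074 -0.002]
 [-0.001  0.001 -1.   ]] [-0.427 -0.148  1.566 -0.001  1.722 -0.353]
wrist batten [ 661.502 -170.461] L 218.9 W 36.5 yaw 87.8
wrist batten [ 575.374 -176.862] L 218.7 W 26.7 yaw -85.8
wrist batten [ 480.458 -181.227] L 218.0 W 24.1 yaw 85.2
wrist batten [ 398.715 -169.158] L 188.7 W 32.6 yaw 88.4
wrist batten [ 320.949 -255.494] L 55.5 W 43.5 yaw 36.5
wrist batten [ 798.445 -411.82 ] L 142.1 W 49.5 yaw -40.9
target [ 480.5 -182.    22. ] shift/100: [ 0.002 -0.008 -1.665] turn/360: [ 0.  0. -0.] deg 0.17881460364437549
```

Call:
arm_command:
  translation:
    - [0,0,-0.5]
    - [0,0,-1]
    - [0,0,-1]
  angular:
    - [0,0,0]
    - [0,0,0]
    - [0,0,0]
  hand: [0.45,0.45,0.45]

```text
clock: 12.55
eef_pos: [475.4, -179.2, 80.4]
tool_rot: [[0.077, 0.997, -0.013], [0.997, -0.077, 0.004], [0.003, -0.013, -1.0]]
force: [-0.9, 0.3, -0.9]
gripper_width: 47.0
grasp_force: 0.0
```

Call:
arm_command:
  translation:
    - [0,0,-0.35]
    - [0,0,-0.6]
    - [0,0,-0.66]
    - [0,0,-0.66]
    - [0,0,-0.66]
    - [0,0,-0.66]
    - [0,0,-0.66]
    - [0,0,-0.66]
    - [0,0,-0.66]
    - [0,0,-0.66]
  angular:
    - [0,0,0]
    - [0,0,0]
    - [0,0,0]
    - [0,0,0]
    - [0,0,0]
    - [0,0,0]
    - [0,0,0]
    - [0,0,0]
    - [0,0,0]
    - [0,0,0]
  hand: [0.45,0.45,0.45,0.45,1,1,1,1,1,1]

```text
clock: 13.55
eef_pos: [481.8, -183.2, 25.9]
tool_rot: [[0.082, 0.997, 0.003], [0.997, -0.082, -0.004], [-0.003, 0.004, -1.0]]
force: [-0.6, 0.5, 5.6]
gripper_width: 20.5
grasp_force: 58.5
```

Call:
arm_command:
  translation:
    - [0,0,0.2]
    - [0,0,0.6]
    - [0,0,1]
    - [0,0,1]
  angular:
    - [0,0,0]
    - [0,0,0]
    - [0,0,0]
    - [0,0,0]
  hand: [1,1,1,1]

```text
clock: 13.95
eef_pos: [483.3, -184.2, 131.2]
tool_rot: [[0.083, 0.997, 0.011], [0.997, -0.083, -0.008], [-0.007, 0.012, -1.0]]
force: [0.4, -1.3, 0.3]
gripper_width: 20.7
grasp_force: 58.9
```

Call:
arm_command:
  translation:
    - [0,0,0.5]
    - [0,0,1]
    - [0,0,1]
    - [0,0,1]
  angular:
    - [0,0,0]
    - [0,0,0]
    - [0,0,0]
    - [0,0,0]
  hand: [1,1,1,1]

```text
clock: 14.35
eef_pos: [480.9, -183.1, 224.9]
tool_rot: [[0.083, 0.997, 0.003], [0.997, -0.083, -0.004], [-0.004, 0.003, -1.0]]
force: [-0.7, -0.1, -1.2]
gripper_width: 20.1
grasp_force: 59.0
```

```bash
python3 - <<'E'
from plan import *
o=robot.observe(); print(o['eef_pos'],o['tool_rot'],o['gripper_width'])
x,z=centre(56,9,90); p,R=rackpose(56,x,z,-35,15,-64.1); go(p,R)
E
```

```text
[ 480.862 -183.069  224.892] [[ 0.083  0.997  0.003]
 [ 0.997 -0.083 -0.004]
 [-0.004  0.003 -1.   ]] 20.135543671746643
target [537.251 264.418 193.496] shift/100: [ 0.564  4.475 -0.314] turn/360: [ 0.135 -0.092 -0.151] deg 79.87125623264129
```

Call:
arm_command:
  translation:
    - [0.11,0.4,0]
    - [0.11,0.9,0]
    - [0.11,0.9,0]
  angular:
    - [0.014,-0.009,-0.015]
    - [0.027,-0.018,-0.03]
    - [0.027,-0.018,-0.03]
  hand: [1,1,1]

```text
clock: 14.65
eef_pos: [489.7, -89.3, 220.1]
tool_rot: [[0.258, 0.958, 0.124], [0.948, -0.276, 0.161], [0.188, 0.076, -0.979]]
force: [1.0, -0.7, -0.6]
gripper_width: 21.1
grasp_force: 59.1
```

Call:
arm_command:
  translation:
    - [0.11,0.4,0]
    - [0.11,0.9,0]
    - [0.11,0.9,0]
  angular:
    - [0.014,-0.009,-0.015]
    - [0.027,-0.018,-0.03]
    - [0.027,-0.018,-0.03]
  hand: [1,1,1]

```text
clock: 14.95
eef_pos: [499.9, 0.6, 219.0]
tool_rot: [[0.396, 0.877, 0.271], [0.838, -0.466, 0.284], [0.375, 0.115, -0.92]]
force: [-0.5, -0.7, -0.8]
gripper_width: 20.2
grasp_force: 59.2
```

Call:
arm_command:
  translation:
    - [0.11,0.4,0]
    - [0.11,0.9,0]
    - [0.11,0.9,0]
  angular:
    - [0.014,-0.009,-0.015]
    - [0.027,-0.018,-0.03]
    - [0.027,-0.018,-0.03]
  hand: [1,1,1]

```text
clock: 15.25
eef_pos: [510.5, 90.6, 218.1]
tool_rot: [[0.488, 0.76, 0.43], [0.676, -0.64, 0.364], [0.552, 0.113, -0.826]]
force: [-0.5, 0.1, -1.1]
gripper_width: 20.5
grasp_force: 59.3
```

Call:
arm_command:
  translation:
    - [0.11,0.4,0]
    - [0.11,0.9,0]
    - [0.11,0.9,0]
  angular:
    - [0.014,-0.009,-0.015]
    - [0.027,-0.018,-0.03]
    - [0.027,-0.018,-0.03]
  hand: [1,1,1]

```text
clock: 15.55
eef_pos: [520.9, 182.6, 217.9]
tool_rot: [[0.524, 0.617, 0.587], [0.476, -0.784, 0.398], [0.706, 0.071, -0.705]]
force: [0.2, -0.5, -1.5]
gripper_width: 20.5
grasp_force: 59.4
```

Call:
arm_command:
  translation:
    - [0.12,0.4,0]
    - [0.12,0.87,0]
    - [0.12,0.87,0]
    - [0.12,0.87,0]
    - [0.12,0.87,0]
  angular:
    - [0.014,-0.009,-0.015]
    - [0.027,-0.02,-0.031]
    - [0.027,-0.02,-0.031]
    - [0.027,-0.02,-0.031]
    - [0.027,-0.02,-0.031]
  hand: [1,1,1,1,1]

```text
clock: 16.05
eef_pos: [536.2, 263.7, 221.7]
tool_rot: [[0.497, 0.443, 0.746], [0.246, -0.897, 0.368], [0.832, 0.001, -0.555]]
force: [0.2, -0.9, -1.1]
gripper_width: 20.5
grasp_force: 59.4
```

```bash
python3 - <<'E'
from plan import *
o=robot.observe(); print(o['eef_pos'],o['tool_rot'],o['gripper_width'],o['joint_pos'])
x,z=centre(56,9,10); p,R=rackpose(56,x,z,-35,15,-64.1); go(p,R)
E
```

```text
[536.234 263.727 221.696] [[ 0.497  0.443  0.746]
 [ 0.246 -0.897  0.368]
 [ 0.832  0.001 -0.555]] 20.500417217510208 [ 0.352 -0.706  2.172  0.137  0.7    1.406]
target [537.251 264.418 113.496] shift/100: [ 0.01   0.007 -1.082] turn/360: [-0.     0.001 -0.001] deg 0.487731245707829
```

Call:
arm_command:
  translation:
    - [0,0,-0.4]
    - [0,0,-0.8]
    - [0.01,0,-0.97]
    - [0.01,0,-0.97]
    - [0.01,0,-0.97]
  angular:
    - [0,0,0]
    - [0,0,0]
    - [0,0,0]
    - [0,0,0]
    - [0,0,0]
  hand: [1,1,1,1,1]

```text
clock: 16.55
eef_pos: [538.4, 262.9, 126.9]
tool_rot: [[0.496, 0.439, 0.749], [0.241, -0.898, 0.367], [0.834, -0.001, -0.552]]
force: [0.4, 0.4, 0.4]
gripper_width: 20.3
grasp_force: 59.4
```

Call:
arm_command:
  translation:
    - [0,0,-0.06]
    - [0,0,-0.12]
    - [0,0,-0.16]
    - [0,0,-0.16]
    - [0,0,-0.16]
  angular:
    - [0,0,0]
    - [0,0,0]
    - [0,0,0]
    - [0,0,0]
    - [0,0,0]
  hand: [1,1,1,1,1]

```text
clock: 17.05
eef_pos: [537.1, 264.4, 109.7]
tool_rot: [[0.496, 0.441, 0.748], [0.242, -0.897, 0.369], [0.834, -0.002, -0.552]]
force: [1.0, 0.1, -1.0]
gripper_width: 20.2
grasp_force: 59.4
```

```bash
python3 - <<'E'
from plan import *
x,z=centre(56,9,0); p,R=rackpose(56,x,z,-35,15,-64.1); go(p,R)
E
```

```text
target [537.251 264.418 103.496] shift/100: [ 0.001  0.    -0.062] turn/360: [-0.001  0.001 -0.001] deg 0.586364979919541
```

Call:
arm_command:
  translation:
    - [0,0,-0.02]
    - [0,0,-0.04]
    - [0,0,-0.06]
    - [0,0,-0.06]
  angular:
    - [0,0,0]
    - [0,0,0]
    - [0,0,0]
    - [0,0,0]
  hand: [1,1,1,1]

```text
clock: 17.45
eef_pos: [537.6, 264.5, 104.8]
tool_rot: [[0.494, 0.441, 0.749], [0.241, -0.898, 0.369], [0.835, -0.002, -0.55]]
force: [1.7, -0.1, 1.9]
gripper_width: 20.4
grasp_force: 59.4
```

Call:
arm_command:
  translation:
    - [-0.03,-0.015,0]
    - [-0.06,-0.03,0]
    - [-0.06,-0.03,0]
    - [-0.06,-0.03,0]
  angular:
    - [0,0,0]
    - [0,0,0]
    - [0,0,0]
    - [0,0,0]
  hand: [1,1,1,1]

```text
clock: 17.85
eef_pos: [531.5, 261.3, 105.0]
tool_rot: [[0.494, 0.441, 0.749], [0.241, -0.898, 0.369], [0.835, -0.002, -0.55]]
force: [2.0, 1.1, 4.2]
gripper_width: 20.7
grasp_force: 59.5
```

Call:
arm_command:
  translation:
    - [0.04,0.02,-0.02]
    - [0.085,0.04,-0.045]
    - [0.085,0.04,-0.045]
    - [0.085,0.04,-0.045]
  angular:
    - [-0.003,0.007,0]
    - [-0.007,0.014,0]
    - [-0.007,0.014,0]
    - [-0.007,0.014,0]
  hand: [1,1,1,1]

```text
clock: 18.25
eef_pos: [539.9, 265.4, 99.4]
tool_rot: [[0.566, 0.441, 0.697], [0.277, -0.898, 0.343], [0.777, -0.001, -0.63]]
force: [3.3, 1.3, 4.3]
gripper_width: 20.1
grasp_force: 59.6
```

Call:
arm_command:
  translation:
    - [0,0,0]
    - [0,0,0]
    - [0,0,0]
    - [0,0,0]
    - [-0.1,-0.05,0.1]
    - [-0.34,-0.17,0.33]
    - [-0.6,-0.3,0.6]
    - [-0.7,-0.35,0.7]
    - [-0.7,-0.35,0.7]
  angular:
    - [0,0,0]
    - [0,0,0]
    - [0,0,0]
    - [0,0,0]
    - [0,0,0]
    - [0,0,0]
    - [0,0,0]
    - [0,0,0]
    - [0,0,0]
  hand: [0.6,0.45,0.45,0.45,0.45,0.45,0.45,0.45,0.45]

```text
clock: 19.15
eef_pos: [484.5, 237.3, 170.9]
tool_rot: [[0.57, 0.441, 0.694], [0.279, -0.898, 0.341], [0.773, -0.001, -0.635]]
force: [0.1, 0.3, 1.0]
gripper_width: 47.0
grasp_force: 0.0
```

```bash
python3 - <<'E'
from plan import *
from fit import battens
for c in('scene','side'): shot(c,'q_%s.png'%c)
a,b=[cv2.imread('pics/q_%s.png'%c) for c in('scene','side')]
u,v=project('scene',[540,260,60])[0].astype(int); A=cv2.resize(a[v-45:v+45,u-60:u+60],(400,300))
u,v=project('side',[540,260,60])[0].astype(int); B=cv2.resize(b[v-45:v+45,u-60:u+60],(400,300))
cv2.imwrite('pics/r4.png',np.hstack([A,B]))
for b in battens(['scene','side']): print(*b)
go([576.5,-176.2,185],Rd(4.2))
E
```

```text
[ 396.532 -183.938    1.544   23.716] 0.2360439896583557 ['scene', 'side']
[ 577.257 -176.223   -1.492   16.787] 0.23128744959831238 ['scene', 'side']
[ 665.212 -169.314    1.537   24.06 ] 0.19160187244415283 ['scene', 'side']
target [ 576.5 -176.2  185. ] shift/100: [ 0.929 -4.134  0.171] turn/360: [-0.129  0.073  0.176] deg 82.84757911972483
```

View pics/r4.png

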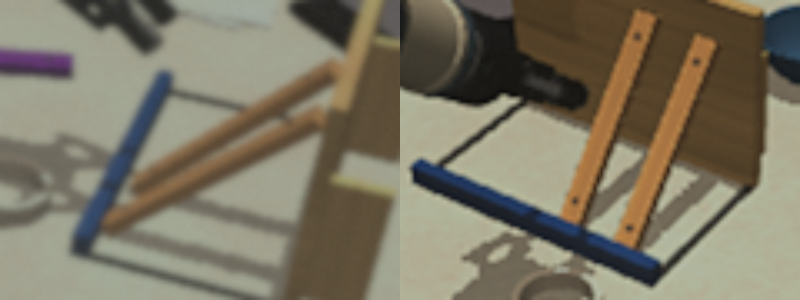

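Both battens lean in parallel on the wall (right crop: feet (572,215) and (628,240), tops (645,18) and (705,42)). Now the third narrow one.

Call:
arm_command:
  translation:
    - [0,-0.4,0.2]
    - [0,-0.83,0.3]
    - [0,-0.83,0.3]
  angular:
    - [-0.013,0.007,0.017]
    - [-0.026,0.015,0.035]
    - [-0.026,0.015,0.035]
  hand: [0.45,0.45,0.45]

```text
clock: 19.65
eef_pos: [483.8, 153.0, 199.5]
tool_rot: [[0.549, 0.632, 0.547], [0.525, -0.77, 0.364], [0.651, 0.087, -0.754]]
force: [1.0, 0.3, -0.1]
gripper_width: 46.9
grasp_force: 0.0
```

Call:
arm_command:
  translation:
    - [0.1,-0.4,0]
    - [0.23,-0.83,0]
    - [0.23,-0.83,0]
  angular:
    - [-0.013,0.007,0.017]
    - [-0.026,0.015,0.035]
    - [-0.026,0.015,0.035]
  hand: [0.45,0.45,0.45]

```text
clock: 19.95
eef_pos: [509.1, 66.4, 195.8]
tool_rot: [[0.473, 0.79, 0.389], [0.729, -0.599, 0.331], [0.495, 0.127, -0.859]]
force: [-0.7, 0.1, -0.5]
gripper_width: 46.7
grasp_force: 0.0
```

Call:
arm_command:
  translation:
    - [0.1,-0.4,0]
    - [0.23,-0.83,0]
    - [0.23,-0.83,0]
  angular:
    - [-0.013,0.007,0.017]
    - [-0.026,0.015,0.035]
    - [-0.026,0.015,0.035]
  hand: [0.45,0.45,0.45]

```text
clock: 20.25
eef_pos: [531.4, -14.8, 195.3]
tool_rot: [[0.332, 0.913, 0.238], [0.885, -0.388, 0.256], [0.326, 0.126, -0.937]]
force: [-0.3, 0.4, -1.2]
gripper_width: 47.0
grasp_force: 0.0
```

Call:
arm_command:
  translation:
    - [0.1,-0.4,0]
    - [0.23,-0.83,0]
    - [0.23,-0.83,0]
  angular:
    - [-0.013,0.007,0.017]
    - [-0.026,0.015,0.035]
    - [-0.026,0.015,0.035]
  hand: [0.45,0.45,0.45]

```text
clock: 20.55
eef_pos: [554.0, -96.6, 195.7]
tool_rot: [[0.146, 0.984, 0.104], [0.978, -0.16, 0.137], [0.152, 0.082, -0.985]]
force: [-1.3, -0.1, -0.5]
gripper_width: 47.0
grasp_force: 0.0
```

Call:
arm_command:
  translation:
    - [0.1,-0.4,-0.1]
    - [0.24,-0.82,-0.16]
    - [0.24,-0.82,-0.16]
    - [0.24,-0.82,-0.16]
    - [0.24,-0.82,-0.16]
  angular:
    - [-0.013,0.007,0.017]
    - [-0.026,0.015,0.035]
    - [-0.026,0.015,0.035]
    - [-0.026,0.015,0.035]
    - [-0.026,0.015,0.035]
  hand: [0.45,0.45,0.45,0.45,0.45]

```text
clock: 21.05
eef_pos: [576.5, -175.2, 183.4]
tool_rot: [[-0.066, 0.998, 0.002], [0.998, 0.066, -0.012], [-0.012, 0.001, -1.0]]
force: [0.2, 1.5, 0.1]
gripper_width: 46.9
grasp_force: 0.0
```

```bash
python3 - <<'E'
from wb import *
o=robot.observe(); print(o['clock'],o['eef_pos'],o['tool_rot'],o['joint_pos'])
wbat(); go([576.5,-176.5,24],Rd(4.2))
E
```

```text
21.05 [ 576.49  -175.247  183.427] [[-0.066  0.998  0.002]
 [ 0.998  0.066 -0.012]
 [-0.012  0.001 -1.   ]] [-0.346  0.089  1.342 -0.01   1.704 -0.414]
wrist batten [ 577.131 -176.791] L 217.6 W 23.9 yaw -85.8
wrist batten [ 663.947 -160.655] L 199.1 W 33.1 yaw 87.8
wrist batten [ 400.551 -184.707] L 218.9 W 36.1 yaw 88.5
wrist batten [ 321.881 -255.84 ] L 61.1 W 43.1 yaw 29.6
target [ 576.5 -176.5   24. ] shift/100: [ 0.    -0.01  -1.598] turn/360: [0.002 0.    0.001] deg 0.8079354508798293
```

Call:
arm_command:
  translation:
    - [0.01,-0.01,-0.5]
    - [0.01,-0.01,-1]
    - [0.01,-0.01,-1]
  angular:
    - [0.002,0,0.001]
    - [0.002,0,0.001]
    - [0.002,0,0.001]
  hand: [0.45,0.45,0.45]

```text
clock: 21.4
eef_pos: [572.9, -175.4, 74.7]
tool_rot: [[-0.073, 0.997, -0.012], [0.997, 0.073, 0.005], [0.006, -0.012, -1.0]]
force: [-1.4, 0.7, -0.9]
gripper_width: 46.9
grasp_force: 0.0
```

Call:
arm_command:
  translation:
    - [0,0,-0.35]
    - [0,0,-0.55]
    - [0,0,-0.6]
    - [0,0,-0.6]
    - [0,0,-0.6]
    - [0,0,-0.6]
    - [0,0,-0.6]
    - [0,0,-0.6]
    - [0,0,-0.6]
    - [0,0,-0.6]
  angular:
    - [0,0,0]
    - [0,0,0]
    - [0,0,0]
    - [0,0,0]
    - [0,0,0]
    - [0,0,0]
    - [0,0,0]
    - [0,0,0]
    - [0,0,0]
    - [0,0,0]
  hand: [0.45,0.45,0.45,0.45,1,1,1,1,1,1]

```text
clock: 22.4
eef_pos: [579.2, -178.3, 25.8]
tool_rot: [[-0.073, 0.997, 0.004], [0.997, 0.073, -0.001], [-0.002, 0.004, -1.0]]
force: [-1.2, 1.8, 6.4]
gripper_width: 20.7
grasp_force: 58.5
```

Call:
arm_command:
  translation:
    - [0,0,0.2]
    - [0,0,0.6]
    - [0,0,1]
    - [0,0,1]
  angular:
    - [0,0,0]
    - [0,0,0]
    - [0,0,0]
    - [0,0,0]
  hand: [1,1,1,1]

```text
clock: 22.8
eef_pos: [580.9, -179.0, 131.6]
tool_rot: [[-0.073, 0.997, 0.013], [0.997, 0.073, -0.005], [-0.006, 0.012, -1.0]]
force: [0.9, -1.2, 0.4]
gripper_width: 20.3
grasp_force: 58.9
```

Call:
arm_command:
  translation:
    - [0,0,0.5]
    - [0,0,1]
    - [0,0,1]
    - [0,0,1]
  angular:
    - [0,0,0]
    - [0,0,0]
    - [0,0,0]
    - [0,0,0]
  hand: [1,1,1,1]

```text
clock: 23.2
eef_pos: [578.5, -178.1, 225.1]
tool_rot: [[-0.073, 0.997, 0.004], [0.997, 0.073, -0.002], [-0.002, 0.004, -1.0]]
force: [-0.2, -1.0, -0.8]
gripper_width: 21.0
grasp_force: 59.1
```

```bash
python3 - <<'E'
from plan import *
o=robot.observe(); print(o['eef_pos'],o['tool_rot'],o['gripper_width'])
x,z=centre(56,9,90); p,R=rackpose(56,x,z,40,15,-64.1); go(p,R)
E
```

```text
[ 578.479 -178.123  225.052] [[-0.073  0.997  0.004]
 [ 0.997  0.073 -0.002]
 [-0.002  0.004 -1.   ]] 20.997010138078657
target [504.491 331.885 193.496] shift/100: [-0.74   5.1   -0.316] turn/360: [ 0.143 -0.082 -0.173] deg 86.08803003323678
```

Call:
arm_command:
  translation:
    - [-0.08,0.4,0]
    - [-0.15,0.85,0]
    - [-0.15,0.85,0]
  angular:
    - [0.012,-0.007,-0.014]
    - [0.024,-0.014,-0.029]
    - [0.024,-0.014,-0.029]
  hand: [1,1,1]

```text
clock: 23.5
eef_pos: [560.6, -89.4, 219.6]
tool_rot: [[0.102, 0.99, 0.097], [0.982, -0.116, 0.147], [0.156, 0.08, -0.984]]
force: [-0.5, -0.4, -0.9]
gripper_width: 20.8
grasp_force: 59.1
```

Call:
arm_command:
  translation:
    - [-0.08,0.4,0]
    - [-0.15,0.85,0]
    - [-0.15,0.85,0]
  angular:
    - [0.012,-0.007,-0.014]
    - [0.024,-0.014,-0.029]
    - [0.024,-0.014,-0.029]
  hand: [1,1,1]

```text
clock: 23.8
eef_pos: [545.1, -4.8, 219.0]
tool_rot: [[0.256, 0.942, 0.218], [0.914, -0.309, 0.262], [0.314, 0.132, -0.94]]
force: [0.1, -0.3, -0.2]
gripper_width: 20.7
grasp_force: 59.2
```

Call:
arm_command:
  translation:
    - [-0.08,0.4,0]
    - [-0.15,0.85,0]
    - [-0.15,0.85,0]
  angular:
    - [0.012,-0.007,-0.014]
    - [0.024,-0.014,-0.029]
    - [0.024,-0.014,-0.029]
  hand: [1,1,1]

```text
clock: 24.1
eef_pos: [530.0, 79.9, 218.7]
tool_rot: [[0.378, 0.856, 0.352], [0.798, -0.494, 0.345], [0.469, 0.151, -0.87]]
force: [0.1, -0.2, -0.8]
gripper_width: 20.5
grasp_force: 59.4
```

Call:
arm_command:
  translation:
    - [-0.08,0.4,0]
    - [-0.15,0.85,0]
    - [-0.15,0.85,0]
  angular:
    - [0.012,-0.007,-0.014]
    - [0.024,-0.014,-0.029]
    - [0.024,-0.014,-0.029]
  hand: [1,1,1]

```text
clock: 24.4
eef_pos: [515.0, 165.3, 218.8]
tool_rot: [[0.461, 0.738, 0.492], [0.641, -0.661, 0.391], [0.614, 0.135, -0.778]]
force: [-0.3, -0.7, -1.0]
gripper_width: 20.3
grasp_force: 59.5
```

Call:
arm_command:
  translation:
    - [-0.04,0.4,0]
    - [-0.08,0.85,0]
    - [-0.08,0.85,0]
  angular:
    - [0.012,-0.007,-0.014]
    - [0.024,-0.014,-0.029]
    - [0.024,-0.014,-0.029]
  hand: [1,1,1]

```text
clock: 24.7
eef_pos: [508.3, 249.6, 220.5]
tool_rot: [[0.501, 0.594, 0.63], [0.451, -0.8, 0.396], [0.739, 0.086, -0.668]]
force: [-0.5, -0.4, -0.7]
gripper_width: 20.6
grasp_force: 59.6
```

Call:
arm_command:
  translation:
    - [-0.02,0.4,0]
    - [-0.06,0.85,0]
    - [-0.06,0.85,0]
    - [-0.06,0.85,0]
    - [-0.06,0.85,0]
  angular:
    - [0.012,-0.007,-0.014]
    - [0.024,-0.014,-0.029]
    - [0.024,-0.014,-0.029]
    - [0.024,-0.014,-0.029]
    - [0.024,-0.014,-0.029]
  hand: [1,1,1,1,1]

```text
clock: 25.2
eef_pos: [503.7, 332.6, 221.0]
tool_rot: [[0.494, 0.433, 0.753], [0.244, -0.901, 0.358], [0.834, 0.006, -0.551]]
force: [0.3, -0.4, -1.0]
gripper_width: 20.4
grasp_force: 59.6
```

```bash
python3 - <<'E'
from plan import *
o=robot.observe(); print(o['eef_pos'],o['tool_rot'],o['gripper_width'],o['joint_pos'])
x,z=centre(56,9,15); p,R=rackpose(56,x,z,40,15,-64.1); go(p,R)
E
```

```text
[503.655 332.63  221.043] [[ 0.494  0.433  0.753]
 [ 0.244 -0.901  0.358]
 [ 0.834  0.006 -0.551]] 20.40311555702514 [ 0.595 -0.668  2.153 -0.2    0.685  1.803]
target [504.491 331.885 118.496] shift/100: [ 0.008 -0.007 -1.025] turn/360: [0.    0.002 0.001] deg 0.6920207567135767
```

Call:
arm_command:
  translation:
    - [0,0,-0.4]
    - [0,0,-0.8]
    - [0.01,-0.01,-0.97]
    - [0.01,-0.01,-0.97]
    - [0.01,-0.01,-0.97]
  angular:
    - [0,0,0]
    - [0,0.002,0.001]
    - [0,0.002,0.001]
    - [0,0.002,0.001]
    - [0,0.002,0.001]
  hand: [1,1,1,1,1]

```text
clock: 25.7
eef_pos: [505.9, 330.2, 126.3]
tool_rot: [[0.503, 0.436, 0.747], [0.242, -0.9, 0.362], [0.83, -0.002, -0.558]]
force: [0.4, -0.8, 0.2]
gripper_width: 20.6
grasp_force: 59.6
```

Call:
arm_command:
  translation:
    - [0,0,-0.06]
    - [0,0,-0.12]
    - [0,0,-0.16]
    - [0,0,-0.16]
    - [0,0,-0.16]
  angular:
    - [0,0,0]
    - [0,0,0]
    - [0,0,0]
    - [0,0,0]
    - [0,0,0]
  hand: [1,1,1,1,1]

```text
clock: 26.2
eef_pos: [504.7, 331.2, 109.5]
tool_rot: [[0.503, 0.437, 0.746], [0.241, -0.899, 0.364], [0.83, -0.003, -0.558]]
force: [0.0, -0.5, -0.5]
gripper_width: 20.6
grasp_force: 59.6
```

Call:
arm_command:
  translation:
    - [0,0,-0.02]
    - [0,0,-0.04]
    - [0,0,-0.06]
    - [0,0,-0.06]
  angular:
    - [0,0,0]
    - [0,0,0]
    - [0,0,0]
    - [0,0,0]
  hand: [1,1,1,1]

```text
clock: 26.6
eef_pos: [505.0, 331.4, 104.2]
tool_rot: [[0.502, 0.437, 0.746], [0.241, -0.899, 0.365], [0.831, -0.003, -0.557]]
force: [1.0, 0.7, 0.9]
gripper_width: 20.2
grasp_force: 59.7
```

Call:
arm_command:
  translation:
    - [-0.03,-0.015,-0.01]
    - [-0.07,-0.035,-0.01]
    - [-0.07,-0.035,-0.01]
    - [-0.07,-0.035,-0.01]
  angular:
    - [0,0,0]
    - [0,0,0]
    - [0,0,0]
    - [0,0,0]
  hand: [1,1,1,1]

```text
clock: 27.0
eef_pos: [498.1, 328.0, 104.1]
tool_rot: [[0.501, 0.437, 0.747], [0.24, -0.899, 0.365], [0.831, -0.004, -0.556]]
force: [3.2, 1.5, 5.4]
gripper_width: 20.5
grasp_force: 59.8
```

Call:
arm_command:
  translation:
    - [0.04,0.02,-0.02]
    - [0.085,0.04,-0.045]
    - [0.085,0.04,-0.045]
    - [0.085,0.04,-0.045]
  angular:
    - [-0.003,0.007,0]
    - [-0.007,0.014,0]
    - [-0.007,0.014,0]
    - [-0.007,0.014,0]
  hand: [1,1,1,1]

```text
clock: 27.4
eef_pos: [506.5, 331.7, 98.3]
tool_rot: [[0.573, 0.436, 0.694], [0.276, -0.9, 0.338], [0.772, -0.002, -0.636]]
force: [3.0, 1.7, 4.4]
gripper_width: 20.7
grasp_force: 59.7
```

Call:
arm_command:
  translation:
    - [0,0,0]
    - [0,0,0]
    - [0,0,0]
    - [0,0,0]
    - [-0.1,-0.05,0.1]
    - [-0.34,-0.17,0.33]
    - [-0.6,-0.3,0.6]
    - [-0.7,-0.35,0.7]
    - [-0.7,-0.35,0.7]
  angular:
    - [0,0,0]
    - [0,0,0]
    - [0,0,0]
    - [0,0,0]
    - [0,0,0]
    - [0,0,0]
    - [0,0,0]
    - [0,0,0]
    - [0,0,0]
  hand: [0.6,0.45,0.45,0.45,0.45,0.45,0.45,0.45,0.45]

```text
clock: 28.3
eef_pos: [440.4, 300.8, 168.3]
tool_rot: [[0.575, 0.436, 0.692], [0.278, -0.9, 0.336], [0.769, -0.001, -0.639]]
force: [0.2, -0.1, -0.0]
gripper_width: 46.6
grasp_force: 0.0
```

```bash
python3 - <<'E'
from plan import *
from fit import battens
for b in battens(['scene','side']): print(*b)
go([396.7,-184.5,200],Rd(-1.6))
E
```

```text
[-1224.637   -21.176    -0.269    51.822] 0.11411691457033157 ['scene']
[ 397.014 -184.532    1.544   24.699] 0.25055813789367676 ['scene', 'side']
[ 665.125 -169.781    1.536   24.173] 0.19445651769638062 ['scene', 'side']
target [ 396.7 -184.5  200. ] shift/100: [-0.438 -4.85   0.327] turn/360: [-0.123  0.079  0.162] deg 78.65652886582856
```

Call:
arm_command:
  translation:
    - [0,-0.4,0.2]
    - [-0.09,-0.97,0.3]
    - [-0.09,-0.97,0.3]
  angular:
    - [-0.012,0.008,0.016]
    - [-0.025,0.016,0.032]
    - [-0.025,0.016,0.032]
  hand: [0.45,0.45,0.45]

```text
clock: 28.7
eef_pos: [446.6, 214.7, 195.4]
tool_rot: [[0.578, 0.605, 0.548], [0.5, -0.793, 0.347], [0.645, 0.074, -0.761]]
force: [0.2, -0.7, -0.9]
gripper_width: 46.9
grasp_force: 0.0
```

Call:
arm_command:
  translation:
    - [-0.04,-0.4,0]
    - [-0.09,-0.97,0]
    - [-0.09,-0.97,0]
  angular:
    - [-0.012,0.008,0.016]
    - [-0.025,0.016,0.032]
    - [-0.025,0.016,0.032]
  hand: [0.45,0.45,0.45]

```text
clock: 29.0
eef_pos: [439.4, 113.8, 196.7]
tool_rot: [[0.518, 0.754, 0.404], [0.698, -0.646, 0.31], [0.494, 0.121, -0.861]]
force: [0.6, 0.6, 0.0]
gripper_width: 47.2
grasp_force: 0.0
```

Call:
arm_command:
  translation:
    - [-0.04,-0.4,0]
    - [-0.09,-0.97,0]
    - [-0.09,-0.97,0]
  angular:
    - [-0.012,0.008,0.016]
    - [-0.025,0.016,0.032]
    - [-0.025,0.016,0.032]
  hand: [0.45,0.45,0.45]

```text
clock: 29.3
eef_pos: [430.0, 16.8, 195.7]
tool_rot: [[0.404, 0.879, 0.255], [0.856, -0.461, 0.235], [0.324, 0.123, -0.938]]
force: [-0.2, 0.6, -0.8]
gripper_width: 47.3
grasp_force: 0.0
```

Call:
arm_command:
  translation:
    - [-0.04,-0.4,0]
    - [-0.09,-0.97,0]
    - [-0.09,-0.97,0]
  angular:
    - [-0.012,0.008,0.016]
    - [-0.025,0.016,0.032]
    - [-0.025,0.016,0.032]
  hand: [0.45,0.45,0.45]

```text
clock: 29.6
eef_pos: [420.7, -79.1, 195.3]
tool_rot: [[0.243, 0.962, 0.121], [0.959, -0.258, 0.122], [0.148, 0.086, -0.985]]
force: [-0.2, 1.3, -0.1]
gripper_width: 47.1
grasp_force: 0.0
```

Call:
arm_command:
  translation:
    - [-0.04,-0.4,0]
    - [-0.08,-0.97,0]
    - [-0.08,-0.97,0]
    - [-0.08,-0.97,0]
    - [-0.08,-0.97,0]
  angular:
    - [-0.012,0.008,0.016]
    - [-0.023,0.015,0.033]
    - [-0.023,0.015,0.033]
    - [-0.023,0.015,0.033]
    - [-0.023,0.015,0.033]
  hand: [0.4,0.4,0.4,0.4,0.4]

```text
clock: 30.1
eef_pos: [412.3, -172.3, 195.7]
tool_rot: [[0.046, 0.999, 0.017], [0.999, -0.046, -0.004], [-0.003, 0.017, -1.0]]
force: [0.2, 0.0, 0.4]
gripper_width: 51.5
grasp_force: 0.0
```

```bash
python3 - <<'E'
from wb import *
o=robot.observe(); print(o['clock'],o['eef_pos'],o['tool_rot'],o['joint_pos'])
wbat(); go([397,-184.5,24],Rd(-1.5))
E
```

```text
30.1 [ 412.349 -172.308  195.716] [[ 0.046  0.999  0.017]
 [ 0.999 -0.046 -0.004]
 [-0.003  0.017 -1.   ]] [-0.475 -0.347  1.72   0.004  1.752 -0.428]
wrist batten [ 659.924 -169.977] L 218.5 W 39.2 yaw 88.0
wrist batten [ 396.835 -184.151] L 219.0 W 30.1 yaw 88.3
target [ 397.  -184.5   24. ] shift/100: [-0.154 -0.123 -1.719] turn/360: [0.001 0.003 0.003] deg 1.4914351679035138
```

Call:
arm_command:
  translation:
    - [-0.15,-0.12,-0.4]
    - [-0.15,-0.12,-0.9]
    - [-0.15,-0.12,-1]
    - [-0.15,-0.12,-1]
  angular:
    - [0.001,0.003,0.003]
    - [0.001,0.003,0.003]
    - [0.001,0.003,0.003]
    - [0.001,0.003,0.003]
  hand: [0.4,0.4,0.4,0.4]

```text
clock: 30.55
eef_pos: [396.4, -184.0, 94.7]
tool_rot: [[0.026, 1.0, -0.006], [1.0, -0.026, 0.003], [0.003, -0.006, -1.0]]
force: [0.5, -0.8, 0.4]
gripper_width: 51.5
grasp_force: 0.0
```

Call:
arm_command:
  translation:
    - [0,0,-0.35]
    - [0,0,-0.6]
    - [0,0,-0.72]
    - [0,0,-0.72]
    - [0,0,-0.72]
    - [0,0,-0.72]
    - [0,0,-0.72]
    - [0,0,-0.72]
    - [0,0,-0.72]
    - [0,0,-0.72]
  angular:
    - [0,0,0]
    - [0,0,0]
    - [0,0,0]
    - [0,0,0]
    - [0,0,0]
    - [0,0,0]
    - [0,0,0]
    - [0,0,0]
    - [0,0,0]
    - [0,0,0]
  hand: [0.4,0.4,0.4,0.4,1,1,1,1,1,1]

```text
clock: 31.55
eef_pos: [398.8, -185.9, 27.0]
tool_rot: [[0.026, 1.0, 0.001], [1.0, -0.026, -0.001], [-0.001, 0.001, -1.0]]
force: [-1.2, 1.7, 5.3]
gripper_width: 24.7
grasp_force: 58.6
```

Call:
arm_command:
  translation:
    - [0,0,0.2]
    - [0,0,0.6]
    - [0,0,1]
    - [0,0,1]
    - [0,0,1]
  angular:
    - [0,0,0]
    - [0,0,0]
    - [0,0,0]
    - [0,0,0]
    - [0,0,0]
  hand: [1,1,1,1,1]

```text
clock: 32.05
eef_pos: [398.4, -185.9, 126.7]
tool_rot: [[0.026, 1.0, 0.001], [1.0, -0.026, -0.001], [-0.001, 0.002, -1.0]]
force: [-0.2, 0.5, -0.1]
gripper_width: -0.2
grasp_force: 0.0
```

```bash
python3 - <<'E'
from plan import *
o=robot.observe(); print(o['eef_pos'],o['tool_rot'],o['gripper_width'],o['joint_pos'])
for y in(-90,90): go([454.5,-416.3+42,120],Rd(y))
E
```

```text
[ 398.412 -185.912  126.705] [[ 0.026  1.     0.001]
 [ 1.    -0.026 -0.001]
 [-0.001  0.002 -1.   ]] -0.20096923760236463 [-0.514 -0.346  1.841 -0.     1.645 -0.487]
target [ 454.5 -374.3  120. ] shift/100: [ 0.561 -1.884 -0.067] turn/360: [ 0.     0.    -0.246] deg 88.49122866007943
target [ 454.5 -374.3  120. ] shift/100: [ 0.561 -1.884 -0.067] turn/360: [-0.     0.     0.254] deg 91.50888565873957
```

Empty hand: the grip opening went to 0 on the lift. I'll open and look at where the batten lies.

Call:
arm_command:
  translation:
    - [0,0,0.3]
    - [0,0,0.6]
    - [0,0,0.6]
    - [0,0,0.6]
    - [0,0,0.6]
  angular:
    - [0,0,0]
    - [0,0,0]
    - [0,0,0]
    - [0,0,0]
    - [0,0,0]
  hand: [0.35,0.35,0.35,0.35,0.35]

```text
clock: 32.55
eef_pos: [396.8, -185.0, 182.3]
tool_rot: [[0.026, 1.0, -0.005], [1.0, -0.026, 0.002], [0.002, -0.005, -1.0]]
force: [-0.1, -0.3, -0.3]
gripper_width: 55.4
grasp_force: 0.0
```

```bash
python3 - <<'E'
from wb import *
o=robot.observe(); print(o['clock'],o['eef_pos'],o['gripper_width'])
wbat(); shot('wrist','w2.png')
E
```

```text
32.55 [ 396.798 -184.997  182.335] 55.35862407229745
wrist batten [ 396.7   -183.031] L 217.9 W 29.8 yaw 88.5
wrist batten [ 658.807 -169.789] L 218.3 W 40.3 yaw 87.8
```

View pics/w2.png

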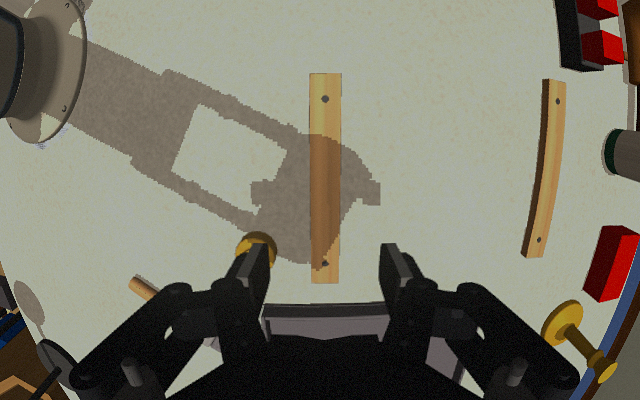

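The batten lies flat at (325,180), unmoved, so I grip it again a little lower.

Call:
arm_command:
  translation:
    - [0,0.015,-0.4]
    - [0,0.015,-0.9]
    - [0,0.015,-1]
    - [0,0.015,-1]
  angular:
    - [0,0,0]
    - [0,0,0]
    - [0,0,0]
    - [0,0,0]
  hand: [0.4,0.4,0.4,0.4]

```text
clock: 33.05
eef_pos: [395.8, -183.0, 81.8]
tool_rot: [[0.026, 1.0, -0.008], [1.0, -0.026, 0.004], [0.004, -0.008, -1.0]]
force: [-0.5, -1.1, 1.1]
gripper_width: 51.8
grasp_force: 0.0
```

Call:
arm_command:
  translation:
    - [0,0,-0.35]
    - [0,0,-0.6]
    - [0,0,-0.64]
    - [0,0,-0.64]
    - [0,0,-0.64]
    - [0,0,-0.64]
    - [0,0,-0.64]
    - [0,0,-0.64]
    - [0,0,-0.64]
    - [0,0,-0.64]
  angular:
    - [0,0,0]
    - [0,0,0]
    - [0,0,0]
    - [0,0,0]
    - [0,0,0]
    - [0,0,0]
    - [0,0,0]
    - [0,0,0]
    - [0,0,0]
    - [0,0,0]
  hand: [0.4,0.4,0.4,0.4,1,1,1,1,1,1]

```text
clock: 34.05
eef_pos: [398.9, -184.7, 23.1]
tool_rot: [[0.026, 1.0, 0.001], [1.0, -0.026, -0.001], [-0.001, 0.001, -1.0]]
force: [-1.0, 0.8, 5.6]
gripper_width: 27.3
grasp_force: 59.1
```

Call:
arm_command:
  translation:
    - [0,0,0.2]
    - [0,0,0.6]
    - [0,0,1]
    - [0,0,1]
    - [0,0,1]
  angular:
    - [0,0,0]
    - [0,0,0]
    - [0,0,0]
    - [0,0,0]
    - [0,0,0]
  hand: [1,1,1,1,1]

```text
clock: 34.55
eef_pos: [398.2, -184.3, 122.2]
tool_rot: [[0.026, 1.0, 0.001], [1.0, -0.026, -0.001], [-0.001, 0.001, -1.0]]
force: [0.1, -0.0, -0.4]
gripper_width: 27.4
grasp_force: 59.5
```

```bash
python3 - <<'E'
from plan import *
o=robot.observe(); print(o['eef_pos'],o['tool_rot'],o['gripper_width'],o['joint_pos'])
for y in(-90,90): go([454.5,-416.3+42,120],Rd(y))
E
```

```text
[ 398.22  -184.312  122.235] [[ 0.026  1.     0.001]
 [ 1.    -0.026 -0.001]
 [-0.001  0.001 -1.   ]] 27.411819750270258 [-0.511 -0.347  1.85  -0.     1.638 -0.484]
target [ 454.5 -374.3  120. ] shift/100: [ 0.563 -1.9   -0.022] turn/360: [ 0.    -0.    -0.246] deg 88.49480530217411
target [ 454.5 -374.3  120. ] shift/100: [ 0.563 -1.9   -0.022] turn/360: [0.    0.    0.254] deg 91.50524056585351
```

Call:
arm_command:
  translation:
    - [0.05,-0.2,0.05]
    - [0.1,-0.4,0.05]
    - [0.2,-0.6,0.05]
    - [0.28,-0.8,0.05]
    - [0.28,-0.96,0.05]
    - [0.28,-0.96,0.05]
  angular:
    - [0,0,-0.02]
    - [0,0,-0.04]
    - [0,0,-0.062]
    - [0,0,-0.084]
    - [0,0,-0.105]
    - [0,0,-0.123]
  hand: [1,1,1,1,1,1]

```text
clock: 35.15
eef_pos: [424.6, -281.0, 123.1]
tool_rot: [[0.721, 0.692, -0.004], [0.692, -0.721, 0.004], [-0.0, -0.006, -1.0]]
force: [0.2, 0.5, -1.4]
gripper_width: 27.3
grasp_force: 59.5
```

Call:
arm_command:
  translation:
    - [0.05,-0.2,0]
    - [0.1,-0.4,0]
    - [0.2,-0.6,0]
    - [0.28,-0.8,0]
    - [0.28,-0.98,0]
    - [0.28,-0.98,0]
    - [0.28,-0.98,0]
    - [0.28,-0.98,0]
  angular:
    - [0,0,-0.02]
    - [0,0,-0.04]
    - [0,0,-0.062]
    - [0,0,-0.084]
    - [0,0,-0.105]
    - [0,0,-0.123]
    - [0,0,-0.123]
    - [0,0,-0.123]
  hand: [1,1,1,1,1,1,1,1]

```text
clock: 35.95
eef_pos: [453.0, -377.3, 123.8]
tool_rot: [[1.0, 0.002, -0.0], [0.002, -1.0, 0.004], [-0.0, -0.004, -1.0]]
force: [-0.5, 0.9, 0.5]
gripper_width: 27.6
grasp_force: 59.5
```

```bash
python3 - <<'E'
from plan import *
o=robot.observe(); print(o['eef_pos'],o['tool_rot'],o['gripper_width'],o['joint_pos'])
go([454.5,-416.3+38,30],Rd(-90))
E
```

```text
[ 452.953 -377.317  123.835] [[ 1.     0.002 -0.   ]
 [ 0.002 -1.     0.004]
 [-0.    -0.004 -1.   ]] 27.61087581293532 [-0.754  0.076  1.462  0.003  1.608  0.815]
target [ 454.5 -378.3   30. ] shift/100: [ 0.015 -0.01  -0.938] turn/360: [-0.001 -0.    -0.   ] deg 0.2790300973901291
```

Call:
arm_command:
  translation:
    - [0.01,-0.01,-0.3]
    - [0.01,-0.01,-0.6]
    - [0.01,-0.01,-0.8]
    - [0.01,-0.01,-0.92]
    - [0.01,-0.01,-0.92]
    - [0.01,-0.01,-0.92]
    - [0.01,-0.01,-0.92]
  angular:
    - [0,0,0]
    - [0,0,0]
    - [0,0,0]
    - [0,0,0]
    - [0,0,0]
    - [0,0,0]
    - [0,0,0]
  hand: [1,1,1,1,1,1,1]

```text
clock: 36.65
eef_pos: [455.1, -379.4, 35.0]
tool_rot: [[1.0, -0.001, 0.003], [-0.001, -1.0, 0.001], [0.003, -0.001, -1.0]]
force: [0.0, 0.5, -1.5]
gripper_width: 27.7
grasp_force: 59.5
```

Call:
arm_command:
  translation:
    - [0,0,0]
    - [0,0,0]
    - [0,0,0]
    - [0,0,0.2]
    - [0,0,0.6]
    - [0,0,1]
    - [0,0,1]
    - [0,0,1]
  angular:
    - [0,0,0]
    - [0,0,0]
    - [0,0,0]
    - [0,0,0]
    - [0,0,0]
    - [0,0,0]
    - [0,0,0]
    - [0,0,0]
  hand: [0.55,0.55,0.55,0.55,0.55,0.55,0.55,0.55]

```text
clock: 37.45
eef_pos: [454.9, -379.4, 135.0]
tool_rot: [[1.0, -0.001, 0.004], [-0.001, -1.0, 0.0], [0.004, -0.0, -1.0]]
force: [-0.2, 0.5, -0.8]
gripper_width: 38.3
grasp_force: 0.0
```

```bash
python3 - <<'E'
from wb import *
from fit import battens
o=robot.observe(); print(o['eef_pos'],o['gripper_width'])
for b in battens(['scene','side']): print(*b)
wbat()
go([664.8,-169.5,190],Rd(-2))
E
```

```text
[ 454.945 -379.378  134.994] 38.32950275393689
[ 455.582 -376.834    0.003   27.716] 0.1650739312171936 ['scene', 'side']
[ 665.262 -168.41     1.53    22.598] 0.06582840532064438 ['scene']
wrist batten [ 649.094 -134.342] L 153.9 W 34.6 yaw 72.7
wrist batten [ 454.84  -379.246] L 222.9 W 30.6 yaw -0.0
target [ 664.8 -169.5  190. ] shift/100: [2.11  2.088 0.587] turn/360: [-0.    -0.001  0.245] deg 88.06687614536621
```

Call:
arm_command:
  translation:
    - [0.2,0.2,0.2]
    - [0.5,0.5,0.2]
    - [0.7,0.7,0.2]
    - [0.7,0.7,0.2]
  angular:
    - [0,0,0.02]
    - [0,0,0.04]
    - [0,0,0.062]
    - [0,0,0.082]
  hand: [0.4,0.4,0.4,0.4]

```text
clock: 38.0
eef_pos: [526.0, -305.6, 151.1]
tool_rot: [[0.866, 0.5, -0.002], [0.5, -0.866, 0.006], [0.001, -0.006, -1.0]]
force: [-0.9, -0.7, 1.1]
gripper_width: 51.3
grasp_force: 0.0
```

Call:
arm_command:
  translation:
    - [0.2,0.2,0.2]
    - [0.5,0.5,0.2]
    - [0.7,0.7,0.2]
    - [0.7,0.7,0.2]
  angular:
    - [0,0,0.02]
    - [0,0,0.04]
    - [0,0,0.062]
    - [0,0,0.082]
  hand: [0.4,0.4,0.4,0.4]

```text
clock: 38.4
eef_pos: [595.9, -235.4, 170.7]
tool_rot: [[0.507, 0.862, -0.004], [0.862, -0.507, 0.005], [0.002, -0.006, -1.0]]
force: [-0.7, -0.9, -0.3]
gripper_width: 50.9
grasp_force: 0.0
```

Call:
arm_command:
  translation:
    - [0.2,0.2,0.1]
    - [0.5,0.5,0.1]
    - [0.7,0.69,0.1]
    - [0.7,0.69,0.1]
    - [0.7,0.69,0.1]
    - [0.7,0.69,0.1]
  angular:
    - [0,0,0.02]
    - [0,0,0.04]
    - [0,0,0.062]
    - [0,0,0.081]
    - [0,0,0.081]
    - [0,0,0.081]
  hand: [0.4,0.4,0.4,0.4,0.4,0.4]

```text
clock: 39.0
eef_pos: [663.8, -170.0, 181.6]
tool_rot: [[0.036, 0.999, -0.005], [0.999, -0.036, 0.002], [0.001, -0.005, -1.0]]
force: [-0.1, 0.2, 0.5]
gripper_width: 51.2
grasp_force: 0.0
```

```bash
python3 - <<'E'
from wb import *
o=robot.observe(); print(o['clock'],o['eef_pos'],o['tool_rot'],o['joint_pos'])
wbat(); go([664.8,-169.5,20],Rd(-2.1))
E
```

```text
39.0 [ 663.83  -169.956  181.593] [[ 0.036  0.999 -0.005]
 [ 0.999 -0.036  0.002]
 [ 0.001 -0.005 -1.   ]] [-0.3    0.326  1.076 -0.     1.745 -0.264]
wrist batten [ 665.563 -170.768] L 218.6 W 30.1 yaw 87.7
target [ 664.8 -169.5   20. ] shift/100: [ 0.01   0.007 -1.62 ] turn/360: [-0.    -0.001 -0.   ] deg 0.2766595516469315
```

Call:
arm_command:
  translation:
    - [0.015,-0.005,-0.4]
    - [0.015,-0.005,-0.9]
    - [0.015,-0.005,-1]
    - [0.015,-0.005,-1]
  angular:
    - [0,0,0]
    - [0,0,0]
    - [0,0,0]
    - [0,0,0]
  hand: [0.4,0.4,0.4,0.4]

```text
clock: 39.45
eef_pos: [663.9, -170.4, 80.2]
tool_rot: [[0.035, 0.999, -0.009], [0.999, -0.035, 0.003], [0.003, -0.009, -1.0]]
force: [0.5, 0.6, 0.4]
gripper_width: 51.2
grasp_force: 0.0
```

Call:
arm_command:
  translation:
    - [0,0,-0.35]
    - [0,0,-0.6]
    - [0,0,-0.63]
    - [0,0,-0.63]
    - [0,0,-0.63]
    - [0,0,-0.63]
    - [0,0,-0.63]
    - [0,0,-0.63]
    - [0,0,-0.63]
    - [0,0,-0.63]
  angular:
    - [0,0,0]
    - [0,0,0]
    - [0,0,0]
    - [0,0,0]
    - [0,0,0]
    - [0,0,0]
    - [0,0,0]
    - [0,0,0]
    - [0,0,0]
    - [0,0,0]
  hand: [0.4,0.4,0.4,0.4,1,1,1,1,1,1]

```text
clock: 40.45
eef_pos: [667.6, -170.9, 24.1]
tool_rot: [[0.033, 0.999, 0.003], [0.999, -0.033, -0.001], [-0.001, 0.003, -1.0]]
force: [-0.0, 0.4, 6.8]
gripper_width: 27.4
grasp_force: 59.3
```

Call:
arm_command:
  translation:
    - [0,0,0.2]
    - [0,0,0.6]
    - [0,0,1]
    - [0,0,1]
    - [0,0,1]
  angular:
    - [0,0,0]
    - [0,0,0]
    - [0,0,0]
    - [0,0,0]
    - [0,0,0]
  hand: [1,1,1,1,1]

```text
clock: 40.95
eef_pos: [666.8, -170.6, 123.0]
tool_rot: [[0.033, 0.999, 0.002], [0.999, -0.033, -0.0], [-0.0, 0.002, -1.0]]
force: [0.5, -0.1, -1.4]
gripper_width: 27.1
grasp_force: 59.3
```

```bash
python3 - <<'E'
from plan import *
o=robot.observe(); print(o['eef_pos'],o['tool_rot'],o['gripper_width'],o['joint_pos'])
go([454.5,-416.3-40,120],Rd(-90))
E
```

```text
[ 666.847 -170.607  123.047] [[ 0.033  0.999  0.002]
 [ 0.999 -0.033 -0.   ]
 [-0.     0.002 -1.   ]] 27.108568752285212 [-0.3    0.337  1.167  0.     1.636 -0.267]
target [ 454.5 -456.3  120. ] shift/100: [-2.123 -2.857 -0.03 ] turn/360: [ 0.     0.    -0.245] deg 88.13217659228505
```

Call:
arm_command:
  translation:
    - [-0.2,-0.3,0.05]
    - [-0.45,-0.6,0.05]
    - [-0.71,-0.95,0.05]
    - [-0.71,-0.95,0.05]
    - [-0.71,-0.95,0.05]
  angular:
    - [0,0,-0.02]
    - [0,0,-0.04]
    - [0,0,-0.062]
    - [0,0,-0.082]
    - [0,0,-0.082]
  hand: [1,1,1,1,1]

```text
clock: 41.45
eef_pos: [593.4, -266.1, 123.2]
tool_rot: [[0.524, 0.852, -0.005], [0.852, -0.524, 0.004], [0.001, -0.006, -1.0]]
force: [-0.2, 0.4, -1.2]
gripper_width: 27.3
grasp_force: 59.4
```

Call:
arm_command:
  translation:
    - [-0.2,-0.3,0]
    - [-0.45,-0.6,0]
    - [-0.71,-0.95,0]
    - [-0.71,-0.95,0]
    - [-0.71,-0.95,0]
  angular:
    - [0,0,-0.02]
    - [0,0,-0.04]
    - [0,0,-0.062]
    - [0,0,-0.082]
    - [0,0,-0.082]
  hand: [1,1,1,1,1]

```text
clock: 41.95
eef_pos: [523.4, -360.3, 123.8]
tool_rot: [[0.873, 0.487, -0.002], [0.487, -0.873, 0.005], [0.001, -0.005, -1.0]]
force: [0.1, 0.3, -2.0]
gripper_width: 27.3
grasp_force: 59.4
```

Call:
arm_command:
  translation:
    - [-0.2,-0.3,0]
    - [-0.45,-0.6,0]
    - [-0.7,-0.95,0]
    - [-0.7,-0.95,0]
    - [-0.7,-0.95,0]
    - [-0.7,-0.95,0]
  angular:
    - [0,0,-0.02]
    - [0,0,-0.04]
    - [0,0,-0.062]
    - [0,0,-0.081]
    - [0,0,-0.081]
    - [0,0,-0.081]
  hand: [1,1,1,1,1,1]

```text
clock: 42.55
eef_pos: [454.9, -454.0, 124.4]
tool_rot: [[1.0, 0.007, 0.001], [0.007, -1.0, 0.004], [0.001, -0.004, -1.0]]
force: [-0.6, -1.1, -2.1]
gripper_width: 27.2
grasp_force: 59.5
```

```bash
python3 - <<'E'
from plan import *
o=robot.observe(); print(o['eef_pos'],o['tool_rot'],o['gripper_width'])
go([454.5,-456.3,32],Rd(-90))
E
```

```text
[ 454.916 -453.971  124.406] [[ 1.     0.007  0.001]
 [ 0.007 -1.     0.004]
 [ 0.001 -0.004 -1.   ]] 27.23220547581934
target [ 454.5 -456.3   32. ] shift/100: [-0.004 -0.023 -0.924] turn/360: [-0.001  0.    -0.001] deg 0.4775948581588027
```

Call:
arm_command:
  translation:
    - [0,-0.01,-0.3]
    - [0,-0.01,-0.6]
    - [0,-0.01,-0.8]
    - [0,-0.01,-0.92]
    - [0,-0.01,-0.92]
    - [0,-0.01,-0.92]
    - [0,-0.01,-0.92]
  angular:
    - [0,0,0]
    - [0,0,0]
    - [0,0,0]
    - [0,0,0]
    - [0,0,0]
    - [0,0,0]
    - [0,0,0]
  hand: [1,1,1,1,1,1,1]

```text
clock: 43.25
eef_pos: [454.7, -456.7, 34.9]
tool_rot: [[1.0, 0.0, 0.003], [0.0, -1.0, 0.001], [0.003, -0.001, -1.0]]
force: [0.1, 0.8, -1.2]
gripper_width: 26.9
grasp_force: 59.5
```

Call:
arm_command:
  translation:
    - [0,0,0]
    - [0,0,0]
    - [0,0,0]
    - [0,0,0.2]
    - [0,0,0.6]
    - [0,0,1]
    - [0,0,1]
    - [0,0,1]
  angular:
    - [0,0,0]
    - [0,0,0]
    - [0,0,0]
    - [0,0,0]
    - [0,0,0]
    - [0,0,0]
    - [0,0,0]
    - [0,0,0]
  hand: [0.55,0.55,0.55,0.55,0.55,0.55,0.55,0.55]

```text
clock: 44.05
eef_pos: [454.3, -457.0, 135.2]
tool_rot: [[1.0, -0.001, 0.004], [-0.001, -1.0, 0.0], [0.004, -0.0, -1.0]]
force: [0.6, 0.2, -1.7]
gripper_width: 38.4
grasp_force: 0.0
```

```bash
python3 - <<'E'
from plan import *
from fit import battens
for b in battens(['scene','side']): print(*b)
o=[]
for c,w in(('scene',(-45,45,-60,60)),('side',(-45,45,-60,60))):
    im=shot(c,'f_%s.png'%c); u,v=project(c,[540,260,60])[0].astype(int)
    o.append(cv2.resize(im[v-45:v+45,u-60:u+60],(400,300),interpolation=cv2.INTER_CUBIC))
t=[]
for c in('scene','side'):
    im=cv2.imread('pics/f_%s.png'%c)[:,:,::-1]; t.append(cv2.resize(im[100:400,100:500],(400,300)))
cv2.imwrite('pics/fin.png',np.vstack([np.hstack(o),np.hstack(t)])[:,:,::-1])
E
```

```text
[ 449.695 -376.975   -0.002   27.41 ] 0.39796122908592224 ['scene', 'side']
[ 453.44  -454.996   -0.002   28.093] 0.22733014822006226 ['scene', 'side']
```

View pics/fin.png

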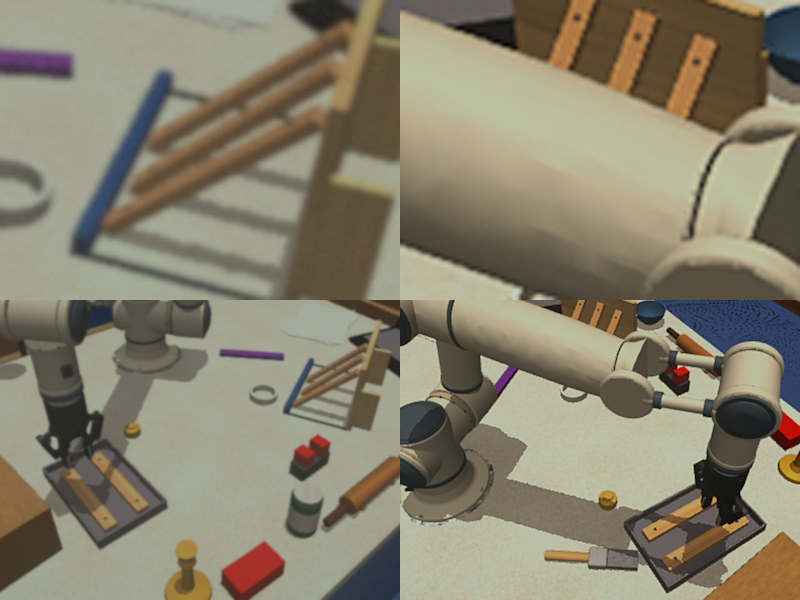

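Tray: both wide battens lie flat (lower left crop (90,498) and (120,480)). In the rack, the second and third feet look slightly off the stop (upper left crop (135,188), (152,145)). I'll go above the rack and measure.

Call:
arm_command:
  translation:
    - [0,0,0.5]
    - [0,0.3,1]
    - [0,0.6,1]
    - [0,0.95,1]
    - [0,0.95,1]
  angular:
    - [0,0,0]
    - [0,0,0.02]
    - [0,0,0.04]
    - [0,0,0.06]
    - [0,0,0.083]
  hand: [0.8,0.8,0.8,0.8,0.8]

```text
clock: 44.75
eef_pos: [454.2, -357.9, 233.2]
tool_rot: [[0.863, 0.505, -0.0], [0.505, -0.863, 0.004], [0.002, -0.004, -1.0]]
force: [0.3, 0.1, 0.4]
gripper_width: 17.2
grasp_force: 0.0
```

Call:
arm_command:
  translation:
    - [0,0.4,0.1]
    - [0,0.95,0.1]
    - [0,0.95,0.1]
    - [0,0.95,0.1]
  angular:
    - [0,0,0.02]
    - [0,0,0.04]
    - [0,0,0.06]
    - [0,0,0.083]
  hand: [0.8,0.8,0.8,0.8]

```text
clock: 45.15
eef_pos: [453.8, -264.4, 242.3]
tool_rot: [[0.498, 0.867, -0.003], [0.867, -0.498, 0.003], [0.001, -0.004, -1.0]]
force: [-0.7, 0.1, 0.8]
gripper_width: 16.9
grasp_force: 0.0
```

Call:
arm_command:
  translation:
    - [0,0.4,0]
    - [0,0.95,0]
    - [0,0.95,0]
    - [0,0.95,0]
  angular:
    - [0,0,0.02]
    - [0,0,0.04]
    - [0,0,0.06]
    - [0,0,0.083]
  hand: [0.8,0.8,0.8,0.8]

```text
clock: 45.55
eef_pos: [453.7, -169.5, 242.1]
tool_rot: [[-0.001, 1.0, -0.004], [1.0, 0.001, 0.002], [0.002, -0.004, -1.0]]
force: [1.1, -0.4, -0.3]
gripper_width: 17.0
grasp_force: 0.0
```

Call:
arm_command:
  translation:
    - [-0.05,0.4,0]
    - [-0.1,0.95,0]
    - [-0.1,0.95,0]
  angular:
    - [0,0,0]
    - [0,0,0]
    - [0,0,0]
  hand: [0.8,0.8,0.8]

```text
clock: 45.85
eef_pos: [443.2, -72.4, 242.3]
tool_rot: [[0.003, 1.0, -0.004], [1.0, -0.003, 0.003], [0.003, -0.004, -1.0]]
force: [0.3, -1.1, 0.1]
gripper_width: 16.7
grasp_force: 0.0
```

Call:
arm_command:
  translation:
    - [-0.05,0.4,0]
    - [-0.1,0.95,0]
    - [-0.1,0.95,0]
  angular:
    - [0,0,0]
    - [0,0,0]
    - [0,0,0]
  hand: [0.8,0.8,0.8]

```text
clock: 46.15
eef_pos: [433.1, 22.4, 242.3]
tool_rot: [[0.002, 1.0, -0.004], [1.0, -0.002, 0.003], [0.003, -0.004, -1.0]]
force: [0.7, -0.5, 0.7]
gripper_width: 17.0
grasp_force: 0.0
```

Call:
arm_command:
  translation:
    - [-0.05,0.4,0]
    - [-0.1,0.95,0]
    - [-0.1,0.95,0]
  angular:
    - [0,0,0]
    - [0,0,0]
    - [0,0,0]
  hand: [0.8,0.8,0.8]

```text
clock: 46.45
eef_pos: [423.1, 117.1, 242.1]
tool_rot: [[0.002, 1.0, -0.005], [1.0, -0.002, 0.002], [0.002, -0.005, -1.0]]
force: [0.1, -0.4, -0.2]
gripper_width: 17.2
grasp_force: 0.0
```

Call:
arm_command:
  translation:
    - [-0.05,0.4,0]
    - [-0.1,0.95,0]
    - [-0.1,0.95,0]
    - [-0.1,0.95,0]
    - [-0.1,0.95,0]
  angular:
    - [0,0,0]
    - [0,0,0]
    - [0,0,0]
    - [0,0,0]
    - [0,0,0]
  hand: [0.8,0.8,0.8,0.8,0.8]

```text
clock: 46.95
eef_pos: [414.3, 207.3, 242.6]
tool_rot: [[0.008, 1.0, -0.004], [1.0, -0.008, -0.0], [-0.0, -0.004, -1.0]]
force: [-0.5, 0.1, 0.5]
gripper_width: 16.7
grasp_force: 0.0
```

```bash
python3 - <<'E'
from plan import *
o=robot.observe(); print(o['clock'],o['eef_pos'],o['tool_rot'],o['joint_pos'])
shot('wrist','w3.png'); shot('side','f_side2.png'); shot('scene','f_scene2.png')
import pickle; pickle.dump(robot.camera_params('wrist'),open('w3.pkl','wb'))
E
```

```text
46.95 [414.292 207.302 242.585] [[ 0.008  1.    -0.004]
 [ 1.    -0.008 -0.   ]
 [-0.    -0.004 -1.   ]] [ 0.39  -0.275  1.58   0.001  1.841  0.398]
```

View pics/w3.png

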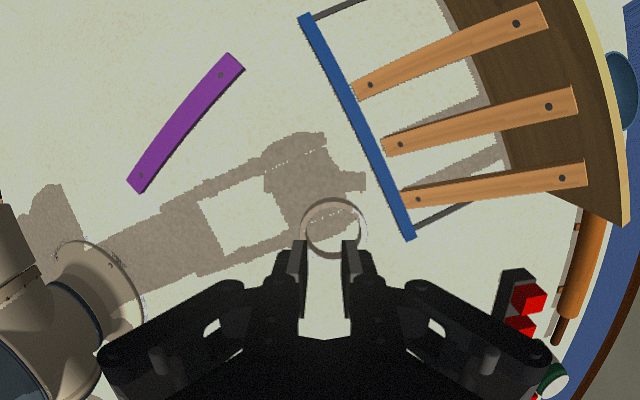

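```bash
python3 - <<'E'
from plan import *
from fit import woodmask
im=cv2.imread('pics/w3.png')[:,:,::-1].copy(); h=cv2.cvtColor(im,cv2.COLOR_RGB2HSV).astype(int)
b=(h[...,0]>98)&(h[...,0]<125)&(h[...,1]>110); b[:,:290]=0;b[:,420:]=0;b[245:]=0
# inner (right) edge of the stop, z=22
rows=[r for r in range(25,232,3) if b[r].any()]; E=np.array([[np.nonzero(b[r])[0].max()+.5,r] for r in rows])
P=toplane('wrist',E,22)[:,:2].astype(np.float32)
vx,vy,x0,y0=cv2.fitLine(P,cv2.DIST_HUBER,0,.01,.01).ravel(); d=np.array([vx,vy])*np.sign(vy); nx=np.array([d[1],-d[0]]); print('rack x dir deg',np.rad2deg(np.arctan2(nx[1],nx[0])),'resid',((P-[x0,y0])@nx).std())
print('RO err along x', (np.array([x0,y0])-RO[:2])@nx)
w=woodmask(im); w[:,:340]=0; w[:75]=0; w=cv2.morphologyEx(w,cv2.MORPH_CLOSE,np.ones((7,7),np.uint8))
for lo,hi in((75,103),(135,160),(185,212)):
    pts=[]
    for r in range(lo,hi,2):
        c=np.nonzero(w[r,:440])[0]
        if len(c): pts.append([c.min()-.5,r])
    q=toplane('wrist',pts,9.9)[:,:2]; s=(q-[x0,y0])@nx; print('foot x from stop',np.round(s,1), 'rackY',np.round(((q-RO[:2])@d).mean()))
E
```

```text
rack x dir deg 25.900074 resid 0.34981138
RO err along x -1.8215131750348519
foot x from stop [25.  19.7 14.4  9.2  5.   4.   5.   5.   5.   5.   5.   5.   4. ] rackY 43.0
foot x from stop [17.8 12.5  8.2  7.2  7.3  7.4  7.5  7.6  7.7  7.8  6.8] rackY -32.0
foot x from stop [29.7 14.8  6.9  3.6  2.6  1.6  2.9  2.   2.1  2.3  2.5  2.7] rackY -100.0
```

The wrist view shows all three battens square. Their feet measure 2, 7 and 5 mm from the stop. That puts the worst centre at about x = 86, z = 86 and 48°, inside every limit. I hand in.

```bash
python3 -c "
from cell import robot
print(robot.hand_in())"
```

```text
the job is handed in; nothing more can be done
None
```

I handed the job in: the three 24 mm battens lean square in the rack, their feet about 2, 5 and 7 mm off the blue stop by my measurement (within the judged limits), and the two 30 mm ones lie flat in the tray. I sorted them by camera and grip width, not with the gauge; the hand-in returned no verdict.

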